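Pack the gap under the levelling stand's sprung foot

ROBOT

A 6-joint arm with a two-finger parallel gripper is mounted at the origin on a cart in front of the work surface, level with it; the furniture and walls round the work are solid. World frame = base frame: x ahead of the robot, y to its left, z up, the work surface at z = 0. Lengths are in m, angles in rad, forces in N, time in s.
With the tool pointing down it reaches from about 0.25 to 0.8 m from the base axis. Payload 8.5 kg.
Tool frame: the origin (TCP) lies between the finger pads; the fingertips stand tip_extent ahead of it and the grasp point (between the pads) lies 3 mm ahead of it (tip_extent is the distance from the TCP to the fingertips, in m); x points along the fingers, z is the direction in which the jaws open and shut, and the axes are right-handed (so a half turn about x gives the same grasp; the last joint's range is limited). The gripper opens to 85 mm and grips with 20 to 120 N. Pads are 22 mm wide; open, the fingers measure 114 mm over their backs; the gripper's body (76 mm by 85 mm) begins 54 mm behind the grasp point. The pads swing forward as they close: fully open they stand 13 mm farther back than shut.
Start: joints at [1.227, 0.238, -0.013, 1.319, 0, 1.571], TCP at [0.177, 0.494, 0.253] pointing down, gripper open.
Joint ranges: [-2.66, 2.66], [-1.03, 1.9], [-1.14, 1.46], [-1.82, 2.27], [-1.45, 1.34], [-3.14, 3.14]. Speed limits (rad/s): [2.22, 2.22, 2.79, 3.14, 3.14, 3.14].

INTERFACE

Orientations are given as [roll, pitch, yaw] about the fixed x, y, z axes, in that order (R = Rz(yaw) Ry(pitch) Rx(roll)).
In Python, from cell import get_obs, capture, camera_params, finish_job, tip_extent gives the robot as it stands. The module is installed in compiled form; this text tells all that it offers.
- The arm moves only by the tool carry_out, never from a script. Its argument "rows" is a list of rows, each an object of numbers: "x", "y", "z": the shift along the tool's x, y, z in cm; "roll": the turn about the tool's x in degrees; "grip": the closure, from 0 (fully open) to 1 (shut). In form: [{"x": .., "y": .., "z": .., "roll": .., "grip": ..}, ...]. A call has 1 to 20 rows; each row is the pose to reach, as a shift and turn from the pose commanded when the call began, along the tool's axes at that moment; what a row does not reach only later rows make up. A row lasts 1/10 s, in which the tool goes at most 50 mm and 8.59 degrees, less where a joint would pass 70% of its speed; a pose out of reach is approached as far as the arm can. A call with a gripper value outside its range is refused whole. The fingers move at their own pace and stop on an object; the grip force is fixed at half the most. Time passes only in rows, so rows that repeat a pose let the fingers close. It gives the time, the measured TCP pose, the force and the opening at its end, in the units of the state.
- get_obs(): the state, without advancing time (a new reading comes with each control period).
- capture(name): name is "scene" or "top" or "wrist"; returns (picture, depth): 384x512x3 uint8, red, green, blue; 384x512 float32, m along the optical axis (not along the pixel's ray), 0 where there is no reading.
- camera_params(name): a dict with "fx", "fy", "cx", "cy" (pixels), "cam_to_world" (4x4, takes a point from camera to world coordinates). Camera axes: x right, y down, z forward; pixel columns grow to the right and rows downward; lengths in m; the calibration is good to about 2 mm. A picture is of the moment at which its call begins: read the wrist's pose just before it. camera_params takes no time and is no camera call; for the wrist camera it gives the pose at the moment of the call.
- finish_job(): hands the job in, once; it reports no verdict.
The state is a dict: "t": time; "joint_pos": joint angles; "qd": joint speeds; "effort": joint torques, N m; "tool_pos": TCP position; "orientation": TCP orientation; "force": force on the tool from outside, world axes, zero at the start; "wrist_torque": the same for the moment, N m; "gripper_width": finger opening in m.
Only numpy, scipy, OpenCV 4.12 (cv2) and the standard library are available. Lean on these libraries where they do the work, as an engineer would, in place of code of your own. Each camera call takes 0.05 s, during which the arm holds its last target.

TASK

The blue sprung foot of the grey levelling stand hangs clear of its steel bed. Choose the two colour-coded packing plates that together just fill the gap, and slide them in from the front, one lying on the other, square, centred and fully home against the backstop, so that the foot rests snugly on them: lifted by at least a touch but by no more than 3 mm, and never forced. Let go of everything, and leave the two bottles and the notebook where they are.

Things in the scene. Friction and masses are not known exactly. Their poses are not given: they have to be found in the camera images.
- bed: Fixed dark steel bed, 145 x 100 mm, top face 6 mm above the bench. Origin on the bench straight under the centre of the foot; +x points from the open front (front edge x = -75 mm) to the backstop, y across, z up. A plate fully home touches the backstop with its nose: its centre is then at x = -33 mm, y = 0, and its tab sticks out of the front (x = -98 to -53 mm).
- backstop (a point): Centre of the foot of the backstop's front face, on the bed top at x = +32 mm; axes as the bed. The backstop is a steel wall 80 mm wide that rises 36 mm above the bed top.
- stand: Fixed grey stand, origin and axes as the bed: column at x = 41 to 67 mm, arm reaching forward to x = -10 mm (36 mm wide, 66 to 80 mm above the bench; brass nut and screw end on top, up to 100 mm). Under the arm hangs the blue sprung foot.
- foot_place (a point): Point on the bed top under the middle of the foot. The foot: flat plate 10 mm thick, 64 mm in x (-34 to 30), 70 mm in y, its front lip turned up 18 degrees out to x = -56 mm as lead-in. Gap from bed top to its underside: 15.6 to 25.2 mm, set anew each time and not reported: feel or see it.
- foot_feel (a point): Marks x = -29 mm, y = 0 on the bed top, not on the foot. Straight above it the foot's bare flat top, 10 mm above the underside, can be touched from above; it does not yield downwards. Pushed up, the foot yields up to 8 mm, pressing back with about 1.5 N plus 1.5 N per mm of lift.
- blue_centre (a point): Centre (half-way up) of the blue packing plate: rigid plastic, 8 mm thick, 130 mm long, about 100 g, lying flat. Its +x points to the nose (x = +65 mm); the body is 60 mm wide from x = -20 to +65 mm, and the slotted tab to grip it by is 40 mm wide in y, from x = -65 to -20 mm. z up.
- plate_blue: The blue packing plate (8 mm thick) itself; origin at the centre of its underside, axes as at its centre point.
- green_centre (a point): Centre (half-way up) of the green packing plate: rigid plastic, 10 mm thick, 130 mm long, about 100 g, lying flat. Its +x points to the nose (x = +65 mm); the body is 60 mm wide from x = -20 to +65 mm, and the slotted tab to grip it by is 40 mm wide in y, from x = -65 to -20 mm. z up.
- plate_green: The green packing plate (10 mm thick) itself; origin at the centre of its underside, axes as at its centre point.
- yellow_centre (a point): Centre (half-way up) of the yellow packing plate: rigid plastic, 12 mm thick, 130 mm long, about 100 g, lying flat. Its +x points to the nose (x = +65 mm); the body is 60 mm wide from x = -20 to +65 mm, and the slotted tab to grip it by is 40 mm wide in y, from x = -65 to -20 mm. z up.
- plate_yellow: The yellow packing plate (12 mm thick) itself; origin at the centre of its underside, axes as at its centre point.
- red_centre (a point): Centre (half-way up) of the red packing plate: rigid plastic, 14 mm thick, 130 mm long, about 100 g, lying flat. Its +x points to the nose (x = +65 mm); the body is 60 mm wide from x = -20 to +65 mm, and the slotted tab to grip it by is 40 mm wide in y, from x = -65 to -20 mm. z up.
- plate_red: The red packing plate (14 mm thick) itself; origin at the centre of its underside, axes as at its centre point.
- bottle_white_mid (a point): Bystander: white bottle with white cap, 50 mm across, 100 mm tall; point at half height.
- bottle_red_mid (a point): Bystander: white bottle with red cap, 42 mm across, 85 mm tall; point at half height.
- notebook_mid (a point): Bystander: black notebook lying flat, 76 x 110 x 14 mm; point at its centre.
Mind the look-alikes: they are no part of the job. Several things have the shape of the plate_blue; the one meant has the colours described above.

How it is judged:
By the outcome, as a careful person would: the job done as asked, in the order asked, and still so for the second after the job is handed in, with the robot touching nothing.
It also fails if it takes over 72 s, if anything falls off the work surface, if the arm or the gripper's body presses on something with over 40 N, if the wrist force passes 120 N, or if a joint passes its speed limit or range.

## Working session

There is one attempt and no reset: what is moved stays moved. The work goes in short steps, Python scripts to look and compute and a tool call to move; the robot and the scene stay as the last step left them, time stands still between calls to the robot, and variables do not carry over. Pictures are saved under pics/ and viewed, and the job is handed in when it is done.

Besides the shell and the picture viewer there is one more tool, called after ">>>" as a command line: name --argument value ..., lists and objects as JSON in quotes. carry_out: Moves the arm, as the interface text tells. Its arguments: {"type":"object","properties":{"rows":{"type":"array","items":{"type":"object","properties":{"x":{"type":"number"},"y":{"type":"number"},"z":{"type":"number"},"roll":{"type":"number"},"grip":{"type":"number"}}}}},"required":["rows"]}

```bash
mkdir -p pics; cat > h.py <<'E'
import numpy as np, cv2
from cell import *
def snap(name,tag):
    p=camera_params(name); im,d=capture(name)
    np.savez(f'pics/{tag}.npz',im=im,d=d,T=p['cam_to_world'],K=[p['fx'],p['fy'],p['cx'],p['cy']])
    cv2.imwrite(f'pics/{tag}.png',im[:,:,::-1]); return im,d,p
def load(tag):
    z=np.load(f'pics/{tag}.npz'); return z['im'],z['d'],z['T'],z['K']
def cloud(tag):
    im,d,T,K=load(tag); v,u=np.mgrid[0:384,0:512]
    P=np.stack([(u-K[2])/K[0]*d,(v-K[3])/K[1]*d,d,np.ones_like(d)],-1)@np.array(T).T
    return P[...,:3]
def ray(tag,u,v,z):
    im,d,T,K=load(tag); r=T[:3,:3]@np.array([(u-K[2])/K[0],(v-K[3])/K[1],1]); o=T[:3,3]
    return o+r*(z-o[2])/r[2]
E
python3 - <<'E'
from h import *
print(get_obs(),tip_extent)
for n in('scene','top','wrist'):
    im,d,p=snap(n,n+'0'); print(n,p)
a=[cv2.imread(f'pics/{n}0.png') for n in('scene','top')]
E
```

```text
{'t': 0.0, 'joint_pos': array([ 1.22700811e+00,  2.38756308e-01, -1.43081373e-02,  1.31920717e+00,
       -2.36810535e-05,  1.57082671e+00]), 'qd': array([ 0.00055297,  0.00105139, -0.00106648,  0.00071581, -0.0002046 ,
        0.00105399]), 'effort': array([-1.02661736e-03, -5.38780439e+01,  3.46435189e+01,  1.86294678e-02,
       -8.22867082e-05, -9.72369833e-06]), 'tool_pos': array([0.17682069, 0.49388584, 0.25266947]), 'orientation': array([-3.12551184,  1.56932085, -1.8985341 ]), 'force': array([-0.37816339, -0.61083238, -0.46345316]), 'wrist_torque': array([-0.04316292, -0.03816087,  0.04237618]), 'gripper_width': 0.08526458522950556} 0.022
scene {'fx': 418.95838815445256, 'fy': 418.95838815445256, 'cx': 255.88332778797545, 'cy': 198.8000000513277, 'cam_to_world': array([[ 0.54870331, -0.44218051,  0.70950763, -0.31082592],
       [-0.83587277, -0.27439457,  0.47542016, -0.71563832],
       [-0.01553648, -0.85392272, -0.52016786,  0.68587694],
       [ 0.        ,  0.        ,  0.        ,  1.        ]])}
top {'fx': 467.6567002356448, 'fy': 467.6567002356448, 'cx': 252.236133587935, 'cy': 185.06378178439377, 'cam_to_world': array([[ 0.02615373, -0.98771819,  0.15404144,  0.29086475],
       [-0.9981097 , -0.01722849,  0.05899322, -0.23100028],
       [-0.05561478, -0.15529314, -0.9863017 ,  1.65118366],
       [ 0.        ,  0.        ,  0.        ,  1.        ]])}
wrist {'fx': 276.0112025852563, 'fy': 276.0112025852563, 'cx': 252.41675076478822, 'cy': 192.7591506981109, 'cam_to_world': array([[ 3.37728887e-01,  8.93348348e-01,  2.96425249e-01,
         1.01341019e-01],
       [ 9.41242964e-01, -3.20229253e-01, -1.07307541e-01,
         5.21069782e-01],
       [-9.38978065e-04,  3.15249036e-01, -9.49008516e-01,
         3.72832404e-01],
       [ 0.00000000e+00,  0.00000000e+00,  0.00000000e+00,
         1.00000000e+00]])}
```

View pics/scene0.png

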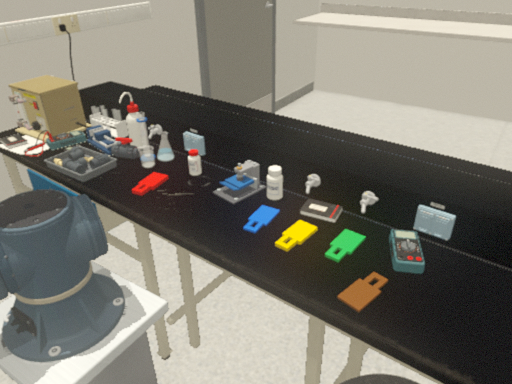

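View pics/top0.png

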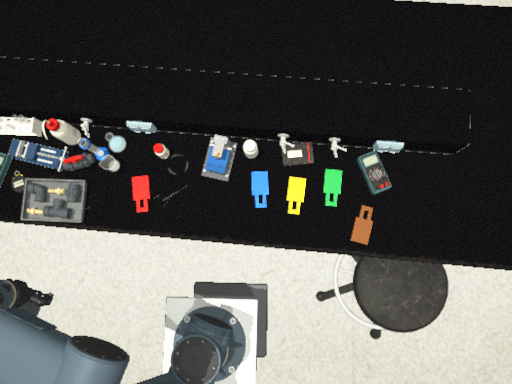

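View pics/wrist0.png

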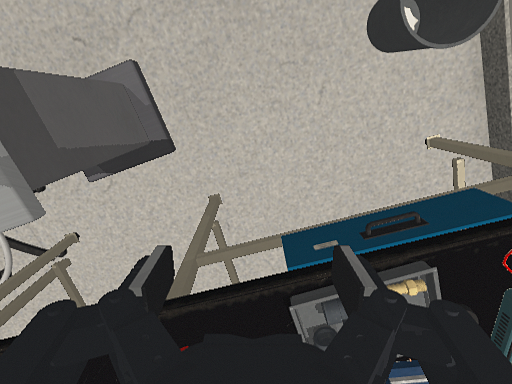

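Scene: grey stand with blue foot (top 219,158). Candidates of plate shape (top pixels): red (141,193), blue (260,190), yellow (297,195), green (333,187), and a brown look-alike (363,225), which is not one of the four colours. Measuring now.

```bash
python3 - <<'E'
from h import *
im,d,T,K=load('top0'); hsv=cv2.cvtColor(im,cv2.COLOR_RGB2HSV)
P=cloud('top0')
for n,lo,hi,roi,h in [('red',(0,200,100),(5,255,255),(125,170,160,220),.014),('blue',(105,150,80),(120,255,255),(245,165,280,215),.008),('yellow',(22,150,80),(35,255,255),(280,170,315,220),.012),('green',(50,150,60),(75,255,255),(318,160,350,215),.010)]:
    m=cv2.inRange(hsv,lo,hi); k=np.zeros_like(m); k[roi[1]:roi[3],roi[0]:roi[2]]=1; m*=k
    c=max(cv2.findContours(m,0,2)[0],key=cv2.contourArea)
    r=cv2.minAreaRect(c); b=cv2.boxPoints(r)
    W=np.array([ray('top0',*q,h) for q in b]); L=[np.linalg.norm(W[i]-W[(i+1)%4]) for i in range(2)]
    i=int(np.argmax(L)); dv=W[i]-W[(i+1)%4]; dv*=np.sign(dv[0])
    print(n,W.mean(0).round(4),np.round(L,4),np.degrees(np.arctan2(dv[1],dv[0])).round(1), np.median(P[...,2][m>0]).round(4))
for u,v in[(201,180),(235,182),(219,158),(220,140),(205,140),(238,143),(250,148),(161,150),(298,153)]: print(u,v,P[v,u].round(3))
big=cv2.resize(im[120:230,120:390,::-1],None,fx=2.9,fy=2.9,interpolation=cv2.INTER_CUBIC); cv2.imwrite('pics/topbig.png',big)
E
```

```text
red [0.4621 0.2646 0.014 ] [0.005  0.0104] 47.6 0.0086
blue [ 0.5324 -0.1388  0.008 ] [0.0263 0.134 ] 12.3 0.005
yellow [ 0.514  -0.2852  0.012 ] [0.1343 0.0639] -6.2 0.0108
green [ 0.5446 -0.4135  0.01  ] [0.1344 0.0638] -4.5 0.0087
201 180 [0.564 0.053 0.002]
235 182 [ 0.559 -0.07  -0.001]
219 158 [ 0.635 -0.015  0.049]
220 140 [ 0.693 -0.021  0.08 ]
205 140 [ 0.714  0.046 -0.005]
238 143 [ 0.703 -0.076 -0.001]
250 148 [ 0.661 -0.127  0.097]
161 150 [0.654 0.184 0.083]
298 153 [ 0.665 -0.294  0.014]
```

View pics/topbig.png

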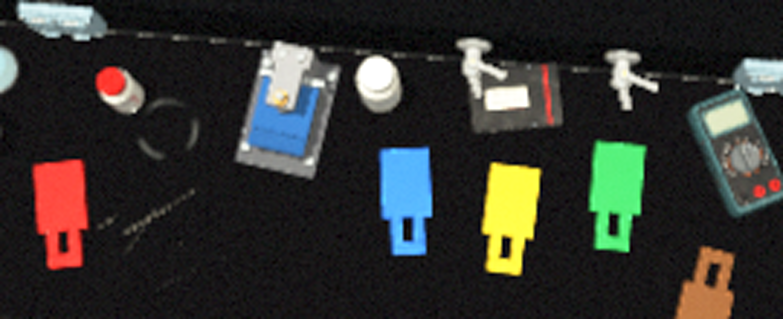

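```bash
python3 - <<'E'
from h import *
im,d,T,K=load('top0'); hsv=cv2.cvtColor(im,cv2.COLOR_RGB2HSV).astype(int)
for u,v in[(141,185),(262,182)]: print(hsv[v,u])
H,S,V=hsv[...,0],hsv[...,1],hsv[...,2]
M={'red':((H<8)|(H>172))&(S>140)&(V>90),'blue':(H>98)&(H<125)&(S>130)&(V>120)}
for n,roi,h in [('red',(125,170,160,220),.014),('blue',(245,165,280,215),.008)]:
    k=np.zeros(M[n].shape,np.uint8); k[roi[1]:roi[3],roi[0]:roi[2]]=1; m=M[n].astype(np.uint8)*k
    c=max(cv2.findContours(m,0,2)[0],key=cv2.contourArea)
    b=cv2.boxPoints(cv2.minAreaRect(c))
    W=np.array([ray('top0',*q,h) for q in b]); L=[np.linalg.norm(W[i]-W[(i+1)%4]) for i in range(2)]
    i=int(np.argmax(L)); dv=W[i]-W[(i+1)%4]; dv*=np.sign(dv[0])
    print(n,W.mean(0).round(4),np.round(L,4),np.degrees(np.arctan2(dv[1],dv[0])).round(1))
cv2.imwrite('pics/st.png',cv2.resize(im[125:190,190:265,::-1],None,fx=9,fy=9,interpolation=cv2.INTER_CUBIC))
ims=load('scene0')[0]
cv2.imwrite('pics/st2.png',cv2.resize(ims[150:215,200:290,::-1],None,fx=8,fy=8,interpolation=cv2.INTER_CUBIC))
E
```

```text
[  2 189 255]
[103 167 254]
red [0.5093 0.2665 0.014 ] [0.0664 0.1341] 7.3
blue [ 0.5342 -0.1589  0.008 ] [0.0608 0.1292] 1.2
```

View pics/st.png

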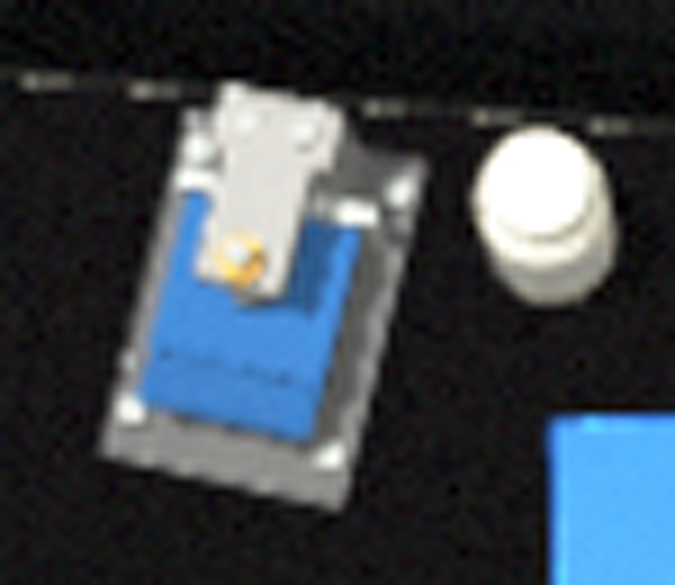

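View pics/st2.png

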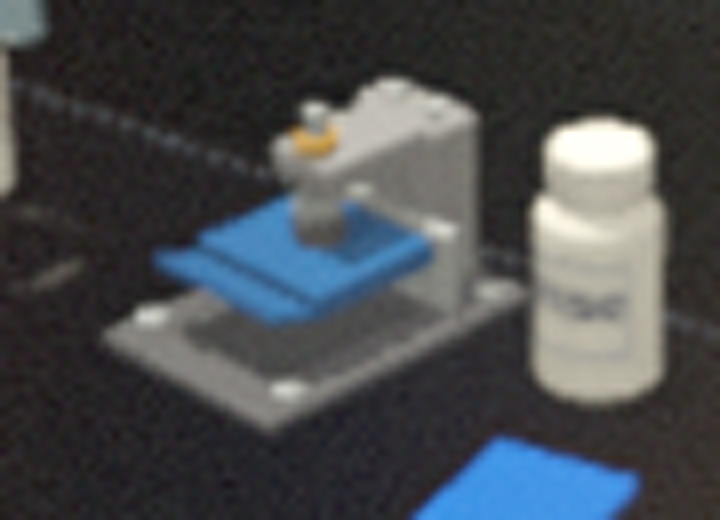

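```bash
python3 - <<'E'
from h import *
c=[(98,460),(342,515),(427,155),(187,105)]
W=np.array([ray('top0',190+(u+.5)/9-.5,125+(v+.5)/9-.5,.006) for u,v in c]); print(W.round(4))
print([np.linalg.norm(W[i]-W[(i+1)%4]).round(4) for i in range(4)])
fr=(W[0]+W[1])/2; 
lat=W[0]-W[1]; yaw=np.arctan2(-lat[0],lat[1]); s=W[2]-W[1]; yaw2=np.arctan2(s[1],s[0]); print(np.degrees([yaw,yaw2]))
y=(yaw+2*yaw2)/3; ex=np.array([np.cos(y),np.sin(y),0]); print('origin',fr+.075*ex, 'from rear',(W[2]+W[3])/2-.07*ex)
E
```

```text
[[ 0.5788  0.0551  0.006 ]
 [ 0.5582 -0.0438  0.006 ]
 [ 0.7057 -0.0731  0.006 ]
 [ 0.7253  0.0251  0.006 ]]
[np.float64(0.1009), np.float64(0.1504), np.float64(0.1001), np.float64(0.1495)]
[-11.7853468  -11.24810527]
origin [ 0.64199868 -0.00921688  0.006     ] from rear [ 0.64688857 -0.01014178  0.006     ]
```

```bash
cat >> h.py <<'E'
from scipy.spatial.transform import Rotation as Ro
O=np.array([.644,-.0095,0]); YAW=np.radians(-11.4)
def w2b(p): 
    c,s=np.cos(YAW),np.sin(YAW); q=np.asarray(p)[...,:3]-O; return np.stack([c*q[...,0]+s*q[...,1],-s*q[...,0]+c*q[...,1],q[...,2]],-1)
def b2w(p):
    c,s=np.cos(YAW),np.sin(YAW); p=np.asarray(p,float); return O+np.array([c*p[0]-s*p[1],s*p[0]+c*p[1],p[2]])
def plan(tgt,yaw,R=None,pos=None):
    """shift (cm) in tool axes and roll deg so jaw axis is at yaw+90deg, camera on -x side. yaw rad"""
    o=get_obs(); R=Ro.from_euler('xyz',o['orientation']).as_matrix() if R is None else R
    pos=o['tool_pos'] if pos is None else pos
    sh=R.T@(np.asarray(tgt)-pos)*100
    z=R[:,2]; a=np.arctan2(z[1],z[0]); best=[]
    for j in(yaw+np.pi/2,yaw-np.pi/2):
        dlt=(j-a+np.pi)%(2*np.pi)-np.pi; best.append(-np.degrees(dlt)) # tool x down => roll = -world yaw
    print('tool R',R.round(3).tolist(),'shift cm',sh.round(2),'roll opts (z->+y, z->-y)',np.round(best,1)); return sh
E
python3 - <<'E'
from h import *
plan(b2w([-.14,0,.25]),YAW)
o=get_obs();print(o['joint_pos'])
T=camera_params('wrist')['cam_to_world'];R=Ro.from_euler('xyz',o['orientation']).as_matrix()
print((R.T@(T[:3,3]-o['tool_pos'])).round(4),(R.T@T[:3,2]).round(3))
E
```

```text
tool R [[-0.0, -0.941, 0.337], [-0.001, 0.337, 0.941], [-1.0, -0.0, -0.001]] shift cm [  0.32 -47.1  -33.68] roll opts (z->+y, z->-y) [ -8.3 171.7]
[ 1.22699283e+00  2.38631557e-01 -1.40487174e-02  1.31921973e+00
 -3.94028602e-05  1.57081489e+00]
[-1.201e-01  8.020e-02 -1.000e-04] [ 0.949 -0.315  0.   ]
```

>>> carry_out --rows '[{"x": 0,"y": -23,"z": -17,"roll": -4,"grip": 1},{"x": 0,"y": -47,"z": -33.7,"roll": -8.3,"grip": 1},{"x": 0,"y": -47,"z": -33.7,"roll": -8.3,"grip": 1},{"x": 0,"y": -47,"z": -33.7,"roll": -8.3,"grip": 1},{"x": 0,"y": -47,"z": -33.7,"roll": -8.3,"grip": 1},{"x": 0,"y": -47,"z": -33.7,"roll": -8.3,"grip": 1},{"x": 0,"y": -47,"z": -33.7,"roll": -8.3,"grip": 1},{"x": 0,"y": -47,"z": -33.7,"roll": -8.3,"grip": 1},{"x": 0,"y": -47,"z": -33.7,"roll": -8.3,"grip": 1},{"x": 0,"y": -47,"z": -33.7,"roll": -8.3,"grip": 1},{"x": 0,"y": -47,"z": -33.7,"roll": -8.3,"grip": 1},{"x": 0,"y": -47,"z": -33.7,"roll": -8.3,"grip": 1},{"x": 0,"y": -47,"z": -33.7,"roll": -8.3,"grip": 1},{"x": 0,"y": -47,"z": -33.7,"roll": -8.3,"grip": 1},{"x": 0,"y": -47,"z": -33.7,"roll": -8.3,"grip": 1},{"x": 0,"y": -47,"z": -33.7,"roll": -8.3,"grip": 1},{"x": 0,"y": -47,"z": -33.7,"roll": -8.3,"grip": 1}]'

```text
t: 1.85
tool_pos: [0.5055, 0.0194, 0.2535]
orientation: [-1.59, 1.571, -0.217]
force: [-0.1, -0.0, -0.2]
gripper_width: -0.0002
```

```bash
python3 - <<'E'
from h import *
snap('wrist','w1'); o=get_obs(); print(o['t'],o['tool_pos'],w2b(o['tool_pos']),o['orientation'],o['force'],o['gripper_width'])
E
```

```text
1.9 [0.50554803 0.01931943 0.2535401 ] [-0.14141685  0.0008848   0.2535401 ] [-1.53171991  1.57044977 -0.15850185] [-1.18015746 -0.10818889 -0.35591772] 5.33897259698784e-05
```

View pics/w1.png

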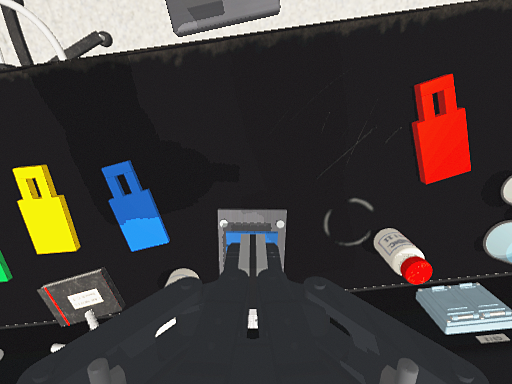

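The wrist view shows the bed front corners near (218,210),(291,209), blue plate (135,205), yellow (47,210), red (442,128). Re-measuring as a cross-check.

```bash
cat >> h.py <<'E'
def plate(tag,name,h,roi=None,verbose=True):
    im=load(tag)[0]; hsv=cv2.cvtColor(im,cv2.COLOR_RGB2HSV).astype(int); H,S,V=hsv[...,0],hsv[...,1],hsv[...,2]
    M={'red':((H<8)|(H>172)),'blue':(H>98)&(H<125),'yellow':(H>20)&(H<36),'green':(H>50)&(H<80)}[name]&(S>130)&(V>110)
    m=M.astype(np.uint8)
    if roi: k=np.zeros_like(m); k[roi[1]:roi[3],roi[0]:roi[2]]=1; m*=k
    c=max(cv2.findContours(m,0,1)[0],key=cv2.contourArea)[:,0]
    W=np.array([ray(tag,*q,h)[:2] for q in c]).astype(np.float32)
    r=cv2.minAreaRect(W); b=cv2.boxPoints(r); L=[np.linalg.norm(b[i]-b[(i+1)%4]) for i in range(2)]
    i=int(np.argmax(L)); dv=b[i]-b[(i+1)%4]; dv*=np.sign(dv[0]); y=np.degrees(np.arctan2(dv[1],dv[0]))
    if verbose: print(tag,name,'centre',np.round(r[0],4),'size',np.round(L,4),'yaw',y.round(1))
    return np.array(r[0]),np.radians(y),W
E
python3 - <<'E'
from h import *
for n,h,r in[('blue',.008,(90,140,180,255)),('red',.014,(400,60,490,200)),('yellow',.012,None)]: plate('w1',n,h,r)
im,d,T,K=load('w1')
cv2.imwrite('pics/w1c.png',cv2.resize(im[195:275,190:320,::-1],None,fx=6,fy=6,interpolation=cv2.INTER_CUBIC))
E
```

```text
w1 blue centre [ 0.5342 -0.1588] size [0.0629 0.1306] yaw 3.7
w1 red centre [0.5094 0.2628] size [0.0656 0.1316] yaw 7.6
w1 yellow centre [ 0.5137 -0.2819] size [0.1318 0.0679] yaw -6.1
```

View pics/w1c.png

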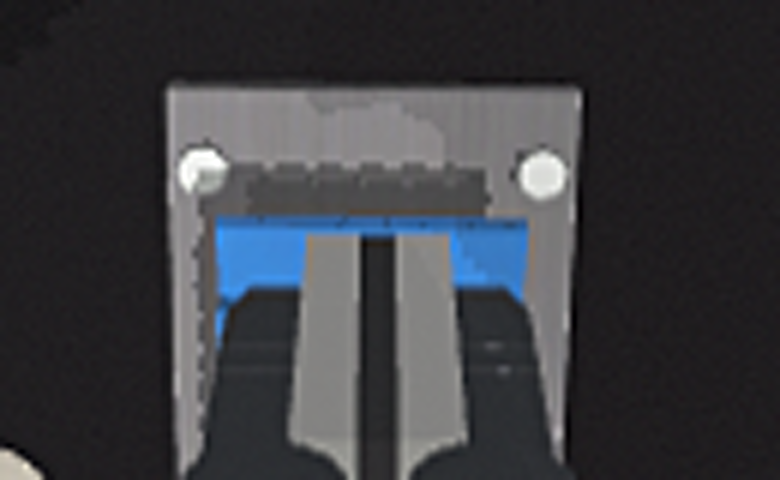

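```bash
python3 - <<'E'
from h import *
A=[ray('w1',190+(u+.5)/6-.5,195+(v+.5)/6-.5,.006) for u,v in[(167,86),(582,88)]]
print(np.round(A,4)); dv=A[1]-A[0]; print(np.linalg.norm(dv),np.degrees(np.arctan2(-dv[0],dv[1])), w2b(A).round(4))
plan(b2w([-.065,0,.20]),YAW)
E
```

```text
[[ 0.5606 -0.0429  0.006 ]
 [ 0.5806  0.0541  0.006 ]]
0.09902759240431033 -11.65410419157385 [[-0.0752 -0.0492  0.006 ]
 [-0.0747  0.0498  0.006 ]]
tool R [[0.0, -0.981, 0.196], [-0.0, 0.196, 0.981], [-1.0, -0.0, 0.0]] shift cm [ 5.36 -7.64 -0.1 ] roll opts (z->+y, z->-y) [ 1.000e-01 -1.799e+02]
```

```bash
python3 - <<'E'
from h import *
for t in('w1','top0','scene0'):
    P=w2b(cloud(t)); im=load(t)[0]; hsv=cv2.cvtColor(im,cv2.COLOR_RGB2HSV)
    m=(hsv[...,0]>98)&(hsv[...,0]<125)&(hsv[...,1]>130)&(abs(P[...,1])<.033)&(P[...,0]>-.031)&(P[...,0]<.028)&(P[...,2]>.02)&(P[...,2]<.06)
    mb=(abs(P[...,1])<.045)&(P[...,0]>-.073)&(P[...,0]<-.060)&(P[...,2]<.015)
    mn=(abs(P[...,1])<.045)&(P[...,0]>-.12)&(P[...,0]<-.085)&(P[...,2]<.015)
    print(t,m.sum(),np.median(P[...,2][m]),'bed',np.median(P[...,2][mb]),'bench',np.median(P[...,2][mn]))
plan(b2w([-.029,0,.13]),YAW)
E
```

```text
w1 0 nan bed 0.005454746785764797 bench -0.0005059204316650578
top0 193 0.03831177766829841 bed 0.005597375891001177 bench 3.109990629557302e-05
scene0 129 0.03900266258830043 bed 0.0020520266301441437 bench -0.0023512429589514494
tool R [[0.0, -0.981, 0.196], [-0.0, 0.196, 0.981], [-1.0, -0.0, 0.0]] shift cm [ 12.36 -11.24  -0.1 ] roll opts (z->+y, z->-y) [ 1.000e-01 -1.799e+02]
  return _methods._mean(a, axis=axis, dtype=dtype,
  ret = ret.dtype.type(ret / rcount)
```

>>> carry_out --rows '[{"x": 3,"y": -5,"z": -0.1,"grip": 1},{"x": 6,"y": -10,"z": -0.1,"grip": 1},{"x": 9,"y": -11.25,"z": -0.1,"grip": 1},{"x": 12,"y": -11.25,"z": -0.1,"grip": 1},{"x": 15,"y": -11.25,"z": -0.1,"grip": 1},{"x": 18,"y": -11.25,"z": -0.1,"grip": 1},{"x": 18.5,"y": -11.25,"z": -0.1,"grip": 1},{"x": 18.5,"y": -11.25,"z": -0.1,"grip": 1},{"x": 18.5,"y": -11.25,"z": -0.1,"grip": 1}]'

```text
invalid input
```

```bash
python3 - <<'E'
from h import *
o=get_obs(); print(o['t'],o['tool_pos'],w2b(o['tool_pos']),o['force'])
E
```

```text
1.9 [0.50554803 0.01931943 0.2535401 ] [-0.14141685  0.0008848   0.2535401 ] [-1.18015746 -0.10818889 -0.35591772]
```

Roll is required in every row.

>>> carry_out --rows '[{"x": 3,"y": -5,"z": -0.1,"roll": 0,"grip": 1},{"x": 6,"y": -10,"z": -0.1,"roll": 0,"grip": 1},{"x": 9,"y": -11.25,"z": -0.1,"roll": 0,"grip": 1},{"x": 12,"y": -11.25,"z": -0.1,"roll": 0,"grip": 1},{"x": 15,"y": -11.25,"z": -0.1,"roll": 0,"grip": 1},{"x": 18,"y": -11.25,"z": -0.1,"roll": 0,"grip": 1},{"x": 18.5,"y": -11.25,"z": -0.1,"roll": 0,"grip": 1},{"x": 18.5,"y": -11.25,"z": -0.1,"roll": 0,"grip": 1},{"x": 18.5,"y": -11.25,"z": -0.1,"roll": 0,"grip": 1}]'

```text
t: 2.8
tool_pos: [0.6168, -0.0045, 0.07]
orientation: [-1.423, 1.569, -0.051]
force: [0.3, -0.2, -0.1]
gripper_width: -0.0002
```

```bash
python3 - <<'E'
from h import *
o=get_obs(); print(o['t'],o['tool_pos'],w2b(o['tool_pos']),o['force'])
E
```

```text
2.8 [ 0.61684409 -0.00445373  0.06996681] [-0.02761759 -0.00042085  0.06996681] [ 0.33865358 -0.21728446 -0.08632478]
```

>>> carry_out --rows '[{"x": 0.1,"y": 0,"z": 0,"roll": 0,"grip": 1},{"x": 0.2,"y": 0,"z": 0,"roll": 0,"grip": 1},{"x": 0.3,"y": 0,"z": 0,"roll": 0,"grip": 1},{"x": 0.4,"y": 0,"z": 0,"roll": 0,"grip": 1},{"x": 0.45,"y": 0,"z": 0,"roll": 0,"grip": 1},{"x": 0.5,"y": 0,"z": 0,"roll": 0,"grip": 1},{"x": 0.5,"y": 0,"z": 0,"roll": 0,"grip": 1}]'

```text
t: 3.5
tool_pos: [0.6159, -0.0047, 0.0632]
orientation: [2.196, 1.571, -2.715]
force: [-0.2, 0.4, 0.1]
gripper_width: -0.0
```

>>> carry_out --rows '[{"x": 0.05,"y": 0,"z": 0,"roll": 0,"grip": 1},{"x": 0.1,"y": 0,"z": 0,"roll": 0,"grip": 1},{"x": 0.1,"y": 0,"z": 0,"roll": 0,"grip": 1}]'

```text
t: 3.8
tool_pos: [0.6159, -0.0047, 0.0622]
orientation: [2.247, 1.571, -2.665]
force: [0.3, 0.2, 0.9]
gripper_width: -0.0001
```

>>> carry_out --rows '[{"x": 0.05,"y": 0,"z": 0,"roll": 0,"grip": 1},{"x": 0.1,"y": 0,"z": 0,"roll": 0,"grip": 1},{"x": 0.1,"y": 0,"z": 0,"roll": 0,"grip": 1}]'

```text
t: 4.1
tool_pos: [0.6159, -0.0047, 0.0613]
orientation: [2.908, 1.571, -2.003]
force: [0.1, 0.3, 0.1]
gripper_width: 0.0001
```

>>> carry_out --rows '[{"x": 0.03,"y": 0,"z": 0,"roll": 0,"grip": 1},{"x": 0.05,"y": 0,"z": 0,"roll": 0,"grip": 1},{"x": 0.05,"y": 0,"z": 0,"roll": 0,"grip": 1}]'

```text
t: 4.4
tool_pos: [0.6159, -0.0047, 0.0612]
orientation: [-1.696, 1.57, -0.324]
force: [-2.2, -0.4, 5.2]
gripper_width: 0.0001
```

>>> carry_out --rows '[{"x": 0.03,"y": 0,"z": 0,"roll": 0,"grip": 1},{"x": 0.05,"y": 0,"z": 0,"roll": 0,"grip": 1},{"x": 0.05,"y": 0,"z": 0,"roll": 0,"grip": 1}]'

```text
t: 4.7
tool_pos: [0.616, -0.0047, 0.0612]
orientation: [-1.54, 1.57, -0.168]
force: [-4.0, -0.3, 9.0]
gripper_width: 0.0001
```

>>> carry_out --rows '[{"x": 0.03,"y": 0,"z": 0,"roll": 0,"grip": 1},{"x": 0.05,"y": 0,"z": 0,"roll": 0,"grip": 1},{"x": 0.05,"y": 0,"z": 0,"roll": 0,"grip": 1}]'

```text
t: 5.0
tool_pos: [0.616, -0.0047, 0.0611]
orientation: [-1.489, 1.57, -0.118]
force: [-4.4, -0.4, 12.9]
gripper_width: -0.0002
```

>>> carry_out --rows '[{"x": -2,"y": 0,"z": 0,"roll": 0,"grip": 1},{"x": -2.5,"y": 5,"z": 0,"roll": 0,"grip": 1},{"x": -1,"y": 9,"z": 0,"roll": 0,"grip": 1},{"x": 2,"y": 9,"z": 0,"roll": 0,"grip": 1},{"x": 3,"y": 9,"z": 0,"roll": 0,"grip": 1},{"x": 3.5,"y": 9,"z": 0,"roll": 0,"grip": 1},{"x": 3.5,"y": 9,"z": 0,"roll": 0,"grip": 1},{"x": 3.5,"y": 9,"z": 0,"roll": 0,"grip": 1}]'

```text
t: 5.8
tool_pos: [0.5288, 0.013, 0.0253]
orientation: [-1.47, 1.57, -0.098]
force: [-0.2, 0.4, 0.5]
gripper_width: 0.0002
```

>>> carry_out --rows '[{"x": 0.05,"y": 0,"z": 0,"roll": 0,"grip": 1},{"x": 0.1,"y": 0,"z": 0,"roll": 0,"grip": 1},{"x": 0.15,"y": 0,"z": 0,"roll": 0,"grip": 1},{"x": 0.15,"y": 0,"z": 0,"roll": 0,"grip": 1}]'

```text
t: 6.2
tool_pos: [0.5278, 0.0131, 0.0234]
orientation: [-2.046, 1.571, -0.674]
force: [-0.8, 0.7, 0.2]
gripper_width: -0.0001
```

>>> carry_out --rows '[{"x": 0.05,"y": 0,"z": 0,"roll": 0,"grip": 1},{"x": 0.1,"y": 0,"z": 0,"roll": 0,"grip": 1},{"x": 0.1,"y": 0,"z": 0,"roll": 0,"grip": 1}]'

```text
t: 6.5
tool_pos: [0.5276, 0.0131, 0.0222]
orientation: [2.374, 1.571, -2.537]
force: [0.5, 0.7, 0.3]
gripper_width: 0.0001
```

>>> carry_out --rows '[{"x": 0.03,"y": 0,"z": 0,"roll": 0,"grip": 1},{"x": 0.05,"y": 0,"z": 0,"roll": 0,"grip": 1},{"x": 0.05,"y": 0,"z": 0,"roll": 0,"grip": 1}]'

```text
t: 6.8
tool_pos: [0.5277, 0.0131, 0.0221]
orientation: [-1.929, 1.571, -0.557]
force: [-1.2, 0.3, 4.2]
gripper_width: 0.0002
```

>>> carry_out --rows '[{"x": 0.03,"y": 0,"z": 0,"roll": 0,"grip": 1},{"x": 0.05,"y": 0,"z": 0,"roll": 0,"grip": 1},{"x": 0.05,"y": 0,"z": 0,"roll": 0,"grip": 1}]'

```text
t: 7.1
tool_pos: [0.5277, 0.0131, 0.0221]
orientation: [-1.527, 1.57, -0.155]
force: [-3.9, 0.1, 11.6]
gripper_width: 0.0001
```

Foot top is 39.1 mm above the bench by differential touch → gap ≈ 23.1 mm → 24 mm needed: red (14) + green (10), lift ≈ 0.9 mm. Red goes at the bottom.

```bash
python3 - <<'E'
from h import *
plan([.40,.255,.18],np.radians(7.5))
E
```

```text
tool R [[0.0, -0.98, 0.198], [-0.0, 0.198, 0.98], [-1.0, -0.0, 0.0]] shift cm [-15.8   17.29  21.19] roll opts (z->+y, z->-y) [-18.9 161.1]
```

>>> carry_out --rows '[{"x": -5,"y": 0,"z": 0,"roll": 0,"grip": 1},{"x": -9,"y": 2,"z": 2,"roll": -4,"grip": 0.3},{"x": -12,"y": 5,"z": 6,"roll": -9,"grip": 0.3},{"x": -15.8,"y": 9,"z": 10,"roll": -14,"grip": 0.3},{"x": -15.8,"y": 12.5,"z": 14,"roll": -18.9,"grip": 0.3},{"x": -15.8,"y": 15.5,"z": 18,"roll": -18.9,"grip": 0.3},{"x": -15.8,"y": 17.3,"z": 21.2,"roll": -18.9,"grip": 0.3},{"x": -15.8,"y": 17.3,"z": 21.2,"roll": -18.9,"grip": 0.3},{"x": -15.8,"y": 17.3,"z": 21.2,"roll": -18.9,"grip": 0.3},{"x": -15.8,"y": 17.3,"z": 21.2,"roll": -18.9,"grip": 0.3}]'

```text
t: 8.1
tool_pos: [0.4, 0.2547, 0.1791]
orientation: [2.704, 1.57, -1.877]
force: [0.1, -0.4, 0.2]
gripper_width: 0.06
```

```bash
python3 - <<'E'
from h import *
snap('wrist','w2'); o=get_obs(); print(o['t'],o['tool_pos'],o['gripper_width'])
plate('w2','red',.014)
E
```

```text
8.15 [0.40028641 0.25424455 0.1790413 ] 0.05982382160762076
w2 red centre [0.5068 0.2658] size [0.06   0.1335] yaw 7.5
```

View pics/w2.png

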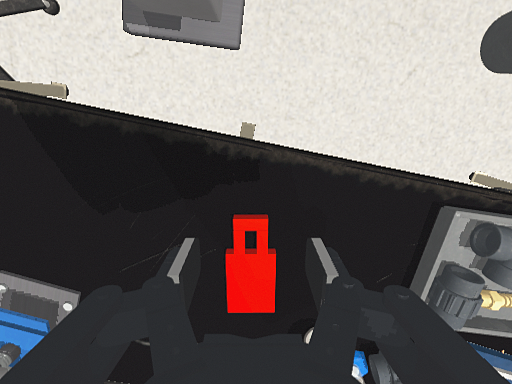

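Red plate fills the space between the fingers, tab at (251,232), body (251,280); size 60×133 mm matches.

```bash
python3 - <<'E'
from h import *
plan([.4585,.2595,.0225],np.radians(7.5))
E
```

```text
tool R [[-0.0, -0.992, -0.13], [-0.001, -0.13, 0.992], [-1.0, 0.0, -0.001]] shift cm [15.65 -5.85 -0.22] roll opts (z->+y, z->-y) [ -0. 180.]
```

>>> carry_out --rows '[{"x": 4,"y": -2,"z": -0.1,"roll": 0,"grip": 0.3},{"x": 8,"y": -5,"z": -0.2,"roll": 0,"grip": 0.3},{"x": 11,"y": -5.85,"z": -0.2,"roll": 0,"grip": 0.3},{"x": 14,"y": -5.85,"z": -0.2,"roll": 0,"grip": 0.3},{"x": 15.2,"y": -5.85,"z": -0.2,"roll": 0,"grip": 0.3},{"x": 15.6,"y": -5.85,"z": -0.2,"roll": 0,"grip": 0.3},{"x": 15.6,"y": -5.85,"z": -0.2,"roll": 0,"grip": 0.3},{"x": 15.6,"y": -5.85,"z": -0.2,"roll": 0,"grip": 1},{"x": 15.6,"y": -5.85,"z": -0.2,"roll": 0,"grip": 1},{"x": 15.6,"y": -5.85,"z": -0.2,"roll": 0,"grip": 1},{"x": 15.6,"y": -5.85,"z": -0.2,"roll": 0,"grip": 1}]'

```text
t: 9.25
tool_pos: [0.4591, 0.2611, 0.0251]
orientation: [-1.387, 1.568, 0.315]
force: [-0.6, -1.2, 5.5]
gripper_width: 0.0381
```

```bash
python3 - <<'E'
from h import *
o=get_obs(); print(o['t'],o['tool_pos'],o['gripper_width'],o['force'])
E
```

```text
9.25 [0.45912601 0.2611426  0.0251018 ] 0.03811025109764044 [-0.63253755 -1.20020004  5.50474924]
```

>>> carry_out --rows '[{"x": 0,"y": 0,"z": 0,"roll": 0,"grip": 1},{"x": -1,"y": 0,"z": 0,"roll": 0,"grip": 1},{"x": -3,"y": 0,"z": 0,"roll": 0,"grip": 1},{"x": -6,"y": 0,"z": 0,"roll": 0,"grip": 1},{"x": -9,"y": 0,"z": 0,"roll": 0,"grip": 1},{"x": -12,"y": 0,"z": 0,"roll": 0,"grip": 1},{"x": -12,"y": 0,"z": 0,"roll": 0,"grip": 1},{"x": -12,"y": 0,"z": 0,"roll": 0,"grip": 1}]'

```text
t: 10.05
tool_pos: [0.4586, 0.2611, 0.1448]
orientation: [-1.194, 1.568, 0.508]
force: [0.5, -0.8, -0.7]
gripper_width: 0.0381
```

```bash
python3 - <<'E'
from h import *
snap('wrist','w3'); o=get_obs(); print(o['t'],o['tool_pos'],o['gripper_width'],o['force'],o['wrist_torque'])
R=Ro.from_euler('xyz',o['orientation']).as_matrix(); print(R.round(4))
P=cloud('w3'); im=load('w3')[0]; hsv=cv2.cvtColor(im,cv2.COLOR_RGB2HSV)
m=((hsv[...,0]<6)|(hsv[...,0]>174))&(hsv[...,1]>150)&(hsv[...,2]>120)
m=cv2.erode(m.astype(np.uint8),np.ones((3,3)))>0
Q=(P[m]-o['tool_pos'])@R
s=Q[:,0]<0.05
A=np.c_[Q[s][:,1],Q[s][:,2],np.ones(s.sum())]; c,res,_,_=np.linalg.lstsq(A,Q[s][:,0],rcond=None); print('n',s.sum(),'plane x=',c,'tilt deg',np.degrees(c[:2]), 'y range',Q[s][:,1].min(),Q[s][:,1].max(),np.median(abs(A@c-Q[s][:,0])))
E
```

```text
10.1 [0.45806784 0.26078958 0.14369007] 0.038343145087501515 [-0.31621696  0.08759483 -1.02987492] [-0.0665575   0.06956913 -0.00747317]
[[ 5.000e-04 -9.914e-01 -1.308e-01]
 [ 3.000e-04 -1.308e-01  9.914e-01]
 [-1.000e+00 -5.000e-04  2.000e-04]]
n 7334 plane x= [-0.07320736 -0.00112909  0.00945797] tilt deg [-4.19447277 -0.06469223] y range -0.057981790999464565 0.0799541915392351 0.001586368777570386
```

View pics/w3.png

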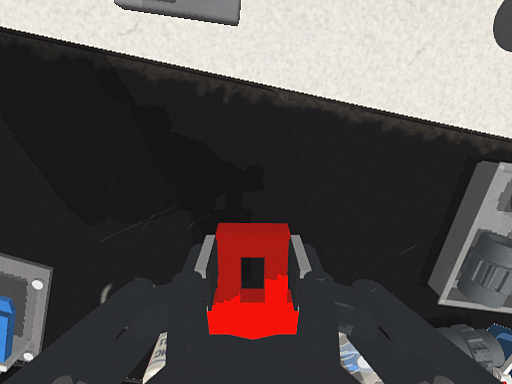

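```bash
python3 - <<'E'
from h import *
o=get_obs(); R=Ro.from_euler('xyz',o['orientation']).as_matrix()
P=cloud('w3'); im=load('w3')[0]; hsv=cv2.cvtColor(im,cv2.COLOR_RGB2HSV)
m=((hsv[...,0]<6)|(hsv[...,0]>174))&(hsv[...,1]>150)&(hsv[...,2]>120)
for v in range(222,338,6):
    r=np.where(m[v])[0]; u=r[np.abs(r-232).argmin()] if len(r) else None
    if len(r): q=(P[v,[u,285 if m[v,285] else u]]-o['tool_pos'])@R; print(v,len(r),q.round(4).tolist())
E
```

```text
228 72 [[0.0162, 0.0137, -0.0113], [0.0165, 0.0136, 0.0177]]
234 74 [[0.0114, 0.0125, -0.011], [0.0098, 0.0133, 0.017]]
240 72 [[0.0114, 0.009, -0.0111], [0.0103, 0.0095, 0.0172]]
246 70 [[0.0099, 0.0062, -0.0111], [0.0102, 0.006, 0.0173]]
252 70 [[0.0108, 0.002, -0.0112], [0.0103, 0.0022, 0.0175]]
258 46 [[0.009, -0.0007, -0.0112], [0.0105, -0.0016, 0.0176]]
264 47 [[0.0106, -0.0054, -0.0114], [0.0097, -0.0049, 0.0176]]
270 45 [[0.0103, -0.0091, -0.0115], [0.0109, -0.0095, 0.0179]]
276 47 [[0.0113, -0.0136, -0.0116], [0.01, -0.0127, 0.018]]
282 47 [[0.0102, -0.0168, -0.0116], [0.0116, -0.0179, 0.0183]]
288 47 [[0.0102, -0.0208, -0.0117], [0.0104, -0.021, 0.0183]]
294 76 [[0.0107, -0.0253, -0.0119], [0.0103, -0.0251, 0.0185]]
300 78 [[0.0102, -0.0291, -0.012], [0.0111, -0.0298, 0.0187]]
306 82 [[0.0106, -0.0337, -0.0121], [0.0109, -0.0339, 0.0188]]
312 92 [[0.0104, -0.0378, -0.0122], [0.0099, -0.0374, 0.0189]]
318 90 [[0.0116, -0.0433, -0.0124], [0.0107, -0.0425, 0.0191]]
324 89 [[0.0102, -0.0464, -0.0124], [0.0107, -0.0469, 0.0193]]
330 88 [[0.0114, -0.0522, -0.0126], [0.0114, -0.0521, 0.0196]]
336 31 [[-0.0523, 0.009, -0.0051], [-0.0523, 0.009, -0.0051]]
```

```bash
sed -i 's/radians(-11.4)/radians(-11.5)/' h.py; python3 - <<'E'
from h import *
plan(b2w([-.215,0,.033]),YAW)
E
```

```text
tool R [[0.001, -0.991, -0.131], [0.0, -0.131, 0.991], [-1.0, -0.001, 0.0]] shift cm [ 11.06   5.43 -22.23] roll opts (z->+y, z->-y) [  19. -161.]
```

>>> carry_out --rows '[{"x": 0,"y": 1.5,"z": -4,"roll": 5,"grip": 1},{"x": 0,"y": 3,"z": -9,"roll": 10,"grip": 1},{"x": 0,"y": 4,"z": -14,"roll": 15,"grip": 1},{"x": 2,"y": 5,"z": -18,"roll": 19,"grip": 1},{"x": 5,"y": 5.4,"z": -21,"roll": 19,"grip": 1},{"x": 8,"y": 5.4,"z": -22.2,"roll": 19,"grip": 1},{"x": 10,"y": 5.4,"z": -22.2,"roll": 19,"grip": 1},{"x": 11,"y": 5.4,"z": -22.2,"roll": 19,"grip": 1},{"x": 11,"y": 5.4,"z": -22.2,"roll": 19,"grip": 1},{"x": 11,"y": 5.4,"z": -22.2,"roll": 19,"grip": 1}]'

```text
t: 11.1
tool_pos: [0.4338, 0.0339, 0.0335]
orientation: [2.007, 1.57, -2.905]
force: [-0.0, 0.2, -0.4]
gripper_width: 0.0381
```

```bash
python3 - <<'E'
from h import *
snap('wrist','w4'); o=get_obs(); print(o['t'],o['tool_pos'],w2b(o['tool_pos']),o['force'])
plan(b2w([-.0845,0,.0315]),YAW)
E
```

```text
11.15 [0.43417877 0.0340156  0.03393325] [-0.21428462  0.00081038  0.03393325] [ 0.50818348 -0.83573205 -0.74464399]
tool R [[0.001, -0.98, 0.199], [-0.0, 0.199, 0.98], [-1.0, -0.001, 0.0]] shift cm [  0.25 -12.98  -0.09] roll opts (z->+y, z->-y) [   0. -180.]
```

View pics/w4.png

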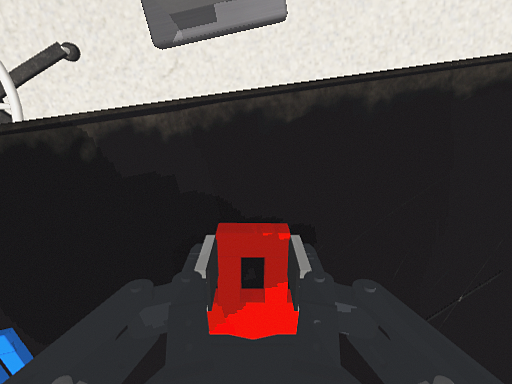

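>>> carry_out --rows '[{"x": 0.1,"y": -2,"z": -0.1,"roll": 0,"grip": 1},{"x": 0.15,"y": -4,"z": -0.1,"roll": 0,"grip": 1},{"x": 0.2,"y": -6,"z": -0.1,"roll": 0,"grip": 1},{"x": 0.2,"y": -8,"z": -0.1,"roll": 0,"grip": 1},{"x": 0.2,"y": -10,"z": -0.1,"roll": 0,"grip": 1},{"x": 0.2,"y": -11.5,"z": -0.1,"roll": 0,"grip": 1},{"x": 0.2,"y": -12.2,"z": -0.1,"roll": 0,"grip": 1},{"x": 0.2,"y": -12.2,"z": -0.1,"roll": 0,"grip": 1}]'

```text
t: 11.95
tool_pos: [0.554, 0.0085, 0.0319]
orientation: [-1.412, 1.569, -0.042]
force: [-0.7, 0.2, -0.7]
gripper_width: 0.0377
```

>>> carry_out --rows '[{"x": 0.05,"y": -0.1,"z": 0,"roll": 0,"grip": 1},{"x": 0.05,"y": -0.2,"z": 0,"roll": 0,"grip": 1},{"x": 0.05,"y": -0.3,"z": 0,"roll": 0,"grip": 1},{"x": 0.05,"y": -0.4,"z": 0,"roll": 0,"grip": 1},{"x": 0.05,"y": -0.5,"z": 0,"roll": 0,"grip": 1}]'

```text
t: 12.45
tool_pos: [0.5572, 0.0075, 0.0311]
orientation: [1.642, 1.57, 3.013]
force: [-5.1, 0.8, 7.2]
gripper_width: 0.0386
```

```bash
python3 - <<'E'
from h import *
o=get_obs(); print(o['t'],o['tool_pos'],w2b(o['tool_pos']),o['force'])
E
```

```text
12.45 [0.55718224 0.00747843 0.03107639] [-0.08845982 -0.00067109  0.03107639] [-5.07789185  0.82648891  7.22621485]
```

>>> carry_out --rows '[{"x": -0.08,"y": 0,"z": 0.05,"roll": 0,"grip": 1},{"x": -0.08,"y": -0.1,"z": 0.05,"roll": 0,"grip": 1},{"x": -0.08,"y": -0.15,"z": 0.05,"roll": 0,"grip": 1},{"x": -0.08,"y": -0.15,"z": 0.05,"roll": 0,"grip": 1}]'

```text
t: 12.85
tool_pos: [0.5598, 0.0074, 0.0315]
orientation: [-1.865, 1.57, -0.495]
force: [-0.1, -0.4, -0.7]
gripper_width: 0.0385
```

```bash
python3 - <<'E'
from h import *
o=get_obs(); print(o['t'],o['tool_pos'],w2b(o['tool_pos']),o['force'])
E
```

```text
12.85 [0.55979882 0.00743626 0.0315361 ] [-0.08588736 -0.00019076  0.0315361 ] [-0.10672196 -0.42997472 -0.68748351]
```

Now free; creep to the backstop.

>>> carry_out --rows '[{"x": 0,"y": -0.05,"z": 0,"roll": 0,"grip": 1},{"x": 0,"y": -0.1,"z": 0,"roll": 0,"grip": 1},{"x": 0,"y": -0.15,"z": 0,"roll": 0,"grip": 1},{"x": 0,"y": -0.15,"z": 0,"roll": 0,"grip": 1}]'

```text
t: 13.25
tool_pos: [0.5611, 0.0072, 0.0316]
orientation: [-2.36, 1.571, -0.99]
force: [-0.6, 0.5, 0.4]
gripper_width: 0.0382
```

```bash
python3 - <<'E'
from h import *
o=get_obs(); print(o['t'],o['tool_pos'],w2b(o['tool_pos']),o['force'])
E
```

```text
13.25 [0.5611216  0.00718492 0.03160817] [-0.08454103 -0.00017333  0.03160817] [-0.61852248  0.510266    0.43725595]
```

>>> carry_out --rows '[{"x": 0,"y": -0.05,"z": 0,"roll": 0,"grip": 1},{"x": 0,"y": -0.1,"z": 0,"roll": 0,"grip": 1},{"x": 0,"y": -0.1,"z": 0,"roll": 0,"grip": 1}]'

```text
t: 13.55
tool_pos: [0.5621, 0.007, 0.0316]
orientation: [-2.367, 1.571, -0.997]
force: [0.8, -0.0, -0.1]
gripper_width: 0.0384
```

>>> carry_out --rows '[{"x": 0,"y": -0.05,"z": 0,"roll": 0,"grip": 1},{"x": 0,"y": -0.1,"z": 0,"roll": 0,"grip": 1},{"x": 0,"y": -0.1,"z": 0,"roll": 0,"grip": 1}]'

```text
t: 13.85
tool_pos: [0.5629, 0.0068, 0.0316]
orientation: [1.997, 1.571, -2.917]
force: [-0.7, 0.3, -1.1]
gripper_width: 0.0379
```

```bash
python3 - <<'E'
from h import *
o=get_obs(); print(o['t'],o['tool_pos'],w2b(o['tool_pos']),o['force'])
E
```

```text
13.85 [0.56293056 0.00680136 0.03157393] [-0.08269192 -0.00018854  0.03157393] [-0.68666265  0.29434646 -1.11527942]
```

>>> carry_out --rows '[{"x": 0,"y": -0.05,"z": 0,"roll": 0,"grip": 1},{"x": 0,"y": -0.1,"z": 0,"roll": 0,"grip": 1},{"x": 0,"y": -0.15,"z": 0,"roll": 0,"grip": 1},{"x": 0,"y": -0.15,"z": 0,"roll": 0,"grip": 1}]'

```text
t: 14.25
tool_pos: [0.563, 0.0068, 0.0312]
orientation: [1.618, 1.568, 2.988]
force: [-4.8, 2.4, 0.9]
gripper_width: 0.0383
```

```bash
python3 - <<'E'
from h import *
o=get_obs(); print(o['t'],o['tool_pos'],w2b(o['tool_pos']),o['force'])
snap('wrist','w5')
E
```

```text
14.25 [0.56304405 0.00677007 0.03116714] [-0.08257447 -0.00019658  0.03116714] [-4.8049259   2.35393586  0.93435131]
```

View pics/w5.png

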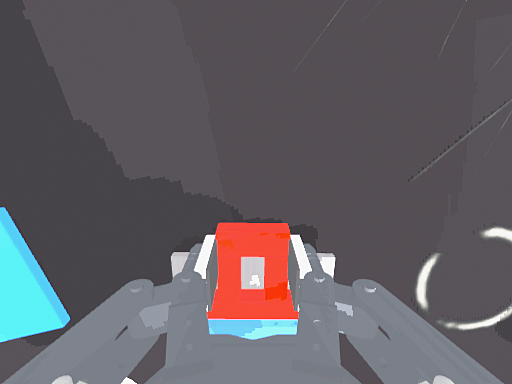

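>>> carry_out --rows '[{"x": 0.06,"y": -0.05,"z": 0,"roll": 0,"grip": 1},{"x": 0.08,"y": -0.05,"z": 0,"roll": 0,"grip": 1},{"x": 0.08,"y": -0.05,"z": 0,"roll": 0,"grip": 1}]'

```text
t: 14.6
tool_pos: [0.563, 0.0068, 0.0311]
orientation: [1.571, 1.568, 2.941]
force: [-8.8, 2.2, 9.3]
gripper_width: 0.0379
```

>>> carry_out --rows '[{"x": 0,"y": 0,"z": 0,"roll": 0,"grip": 0.3},{"x": 0,"y": 0,"z": 0,"roll": 0,"grip": 0.3},{"x": 0,"y": 0,"z": 0,"roll": 0,"grip": 0.3},{"x": -1,"y": 0,"z": 0,"roll": 0,"grip": 0.3},{"x": -4,"y": 0,"z": 0,"roll": 0,"grip": 0.3},{"x": -8,"y": 3,"z": 0,"roll": 0,"grip": 0.3},{"x": -12,"y": 7,"z": 0,"roll": 0,"grip": 0.3},{"x": -14,"y": 8,"z": 0,"roll": 0,"grip": 0.3},{"x": -14,"y": 8,"z": 0,"roll": 0,"grip": 0.3},{"x": -14,"y": 8,"z": 0,"roll": 0,"grip": 0.3}]'

```text
t: 15.6
tool_pos: [0.4872, 0.0224, 0.1719]
orientation: [-1.381, 1.568, -0.011]
force: [-0.1, 0.6, -0.1]
gripper_width: 0.0595
```

```bash
python3 - <<'E'
from h import *
o=get_obs(); print(o['t'],o['tool_pos'],w2b(o['tool_pos']),o['force'])
im,_,_=snap('wrist','w6')
cv2.imwrite('pics/w6c.png',cv2.resize(im[160:310,160:350,::-1],None,fx=4,fy=4,interpolation=cv2.INTER_CUBIC))
E
```

```text
15.6 [0.487234   0.02238622 0.17190532] [-1.59975966e-01 -8.02367914e-06  1.71905321e-01] [-0.10851441  0.62992966 -0.13811377]
```

View pics/w6c.png

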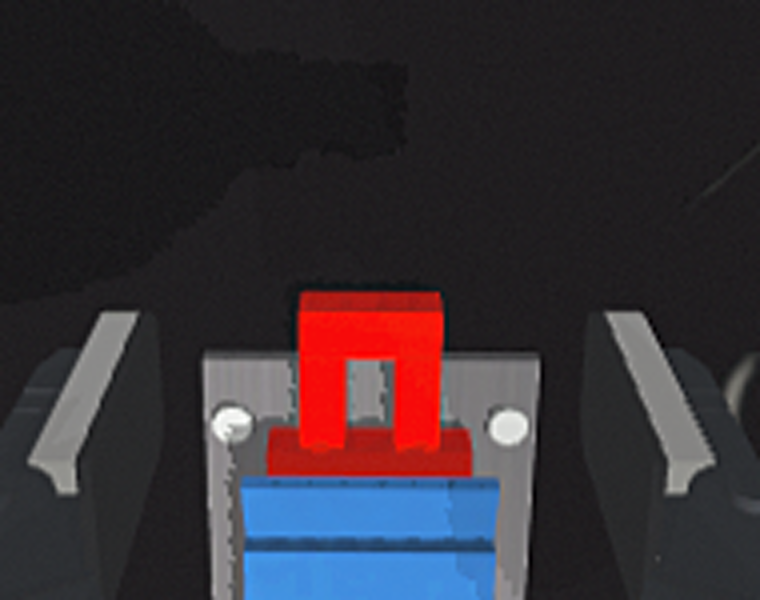

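Red: tab (370 px) is centred on bed (371.5) and foot (370.5), square. Check depth of insertion, then go to green.

```bash
python3 - <<'E'
from h import *
f=lambda u,v,z: w2b(ray('w6',160+(u+.5)/4-.5,160+(v+.5)/4-.5,z)).round(4)
print('tab end',f(300,311,.02),f(440,311,.02),'bed',f(203,354,.006),f(540,354,.006))
plan([.43,-.404,.18],np.radians(-5))
E
```

```text
tab end [-0.0978 -0.0196  0.02  ] [-0.0977  0.0188  0.02  ] bed [-0.0764 -0.0493  0.006 ] [-0.0763  0.0493  0.006 ]
tool R [[0.001, -0.98, 0.199], [-0.0, 0.199, 0.98], [-1.0, -0.001, 0.0]] shift cm [ -0.91  -2.91 -42.91] roll opts (z->+y, z->-y) [ -6.5 173.5]
```

>>> carry_out --rows '[{"x": -1,"y": -0.5,"z": -5,"roll": -2,"grip": 0.3},{"x": -1,"y": -1,"z": -10,"roll": -4,"grip": 0.3},{"x": -1,"y": -1.5,"z": -15,"roll": -6.5,"grip": 0.3},{"x": -1,"y": -2,"z": -20,"roll": -6.5,"grip": 0.3},{"x": -1,"y": -2.5,"z": -25,"roll": -6.5,"grip": 0.3},{"x": -1,"y": -2.9,"z": -30,"roll": -6.5,"grip": 0.3},{"x": -1,"y": -2.9,"z": -35,"roll": -6.5,"grip": 0.3},{"x": -1,"y": -2.9,"z": -40,"roll": -6.5,"grip": 0.3},{"x": -1,"y": -2.9,"z": -42.9,"roll": -6.5,"grip": 0.3},{"x": -1,"y": -2.9,"z": -42.9,"roll": -6.5,"grip": 0.3},{"x": -1,"y": -2.9,"z": -42.9,"roll": -6.5,"grip": 0.3}]'

```text
t: 16.75
tool_pos: [0.4289, -0.4043, 0.179]
orientation: [0.849, 1.568, 2.331]
force: [0.5, 0.1, 0.4]
gripper_width: 0.0594
```

```bash
python3 - <<'E'
from h import *
snap('wrist','w7'); o=get_obs(); print(o['t'],o['tool_pos'],o['gripper_width'])
plate('w7','green',.010)
E
```

```text
16.8 [ 0.42916497 -0.40345523  0.17938361] 0.05960538532425102
w7 green centre [ 0.5426 -0.4147] size [0.1325 0.0596] yaw -4.7
```

View pics/w7.png

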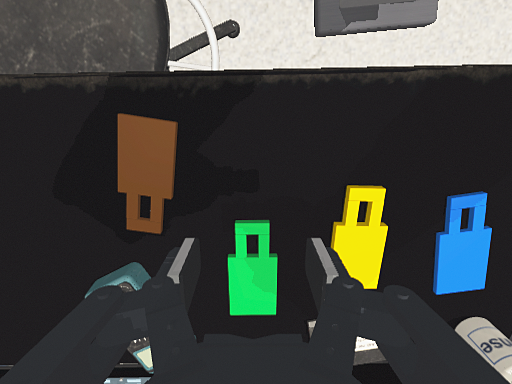

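Green at (252,270) sits between the fingers, 60×132 mm; yellow (360,235), blue (463,245) and brown look-alike (147,170) are clear of them.

```bash
python3 - <<'E'
from h import *
plan([.4938,-.4107,.027],np.radians(-4.7))
E
```

```text
tool R [[-0.002, -0.996, 0.088], [0.002, 0.088, 0.996], [-1.0, 0.002, 0.002]] shift cm [15.23 -6.53 -0.18] roll opts (z->+y, z->-y) [ -0.3 179.7]
```

>>> carry_out --rows '[{"x": 4,"y": -2,"z": -0.1,"roll": 0,"grip": 0.3},{"x": 8,"y": -5,"z": -0.2,"roll": 0,"grip": 0.3},{"x": 11,"y": -6.5,"z": -0.2,"roll": 0,"grip": 0.3},{"x": 14,"y": -6.5,"z": -0.2,"roll": 0,"grip": 0.3},{"x": 15,"y": -6.5,"z": -0.2,"roll": 0,"grip": 0.3},{"x": 15.2,"y": -6.5,"z": -0.2,"roll": 0,"grip": 0.3},{"x": 15.2,"y": -6.5,"z": -0.2,"roll": 0,"grip": 0.3},{"x": 15.2,"y": -6.5,"z": -0.2,"roll": 0,"grip": 1},{"x": 15.2,"y": -6.5,"z": -0.2,"roll": 0,"grip": 1},{"x": 15.2,"y": -6.5,"z": -0.2,"roll": 0,"grip": 1},{"x": 15.2,"y": -6.5,"z": -0.2,"roll": 0,"grip": 1},{"x": 15.2,"y": -6.5,"z": -0.2,"roll": 0,"grip": 1}]'

```text
t: 18.0
tool_pos: [0.4955, -0.4128, 0.0321]
orientation: [-2.136, 1.565, -0.652]
force: [0.2, 1.1, 11.9]
gripper_width: 0.0001
```

>>> carry_out --rows '[{"x": -1,"y": 0,"z": 0,"roll": 0,"grip": 1},{"x": -3,"y": 0,"z": 0,"roll": 0,"grip": 1},{"x": -6,"y": 0,"z": 0,"roll": 0,"grip": 1},{"x": -9,"y": 0,"z": 0,"roll": 0,"grip": 1},{"x": -12,"y": 0,"z": 0,"roll": 0,"grip": 1},{"x": -12,"y": 0,"z": 0,"roll": 0,"grip": 1},{"x": -12,"y": 0,"z": 0,"roll": 0,"grip": 1}]'

```text
t: 18.7
tool_pos: [0.4943, -0.4119, 0.1505]
orientation: [-2.219, 1.568, -0.736]
force: [-0.3, -0.7, -0.8]
gripper_width: 0.0001
```

```bash
python3 - <<'E'
from h import *
im,_,_=snap('wrist','w8'); o=get_obs(); R=Ro.from_euler('xyz',o['orientation']).as_matrix(); print(o['t'],o['tool_pos'],o['gripper_width'],o['force'])
P=cloud('w8'); hsv=cv2.cvtColor(im,cv2.COLOR_RGB2HSV)
m=(hsv[...,0]>50)&(hsv[...,0]<80)&(hsv[...,1]>130)
Q=(P-o['tool_pos'])@R
for v in range(216,338,6):
    k=m[v]&(Q[v][:,0]<.05)
    if k.sum()>3: print(v,k.sum(),np.median(Q[v][k],0).round(4))
k=m&(Q[...,0]<.03)&(Q[...,1]<.008)&(Q[...,1]>-.06)&(Q[...,0]>0)
A=np.c_[Q[k][:,1],Q[k][:,2],np.ones(k.sum())]; c=np.linalg.lstsq(A,Q[k][:,0],rcond=None)[0]; print(c,np.degrees(c[:2]))
E
```

```text
18.75 [ 0.49381185 -0.41148479  0.14928375] -0.0003153462492093583 [-0.06587664  0.89925473 -0.26363218]
234 5 [ 0.0163  0.01   -0.0009]
[-0.5819987  -0.05897676  0.01551574] [-33.3460693   -3.37911948]
```

View pics/w8.png

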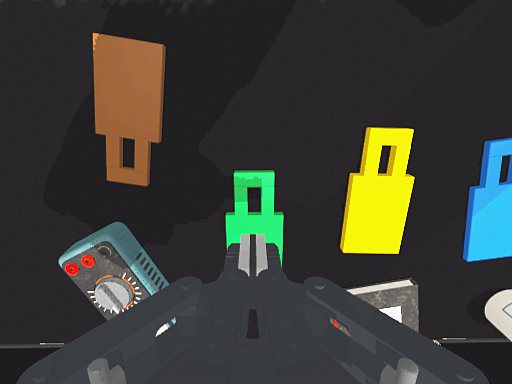

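Missed: the fingertips closed just above the green plate's top (pads sit farther back at this opening than I assumed). Plate at (255,210); check whether it moved.

```bash
python3 - <<'E'
from h import *
_,_,W=plate('w8','green',.010,(200,150,300,213))
c,y,W=plate('w7','green',.010)
m=(load('w8')[0]); hsv=cv2.cvtColor(m,cv2.COLOR_RGB2HSV)
# tab edges: rows 180-208
for v in (180,190,200,206):
    r=np.where((hsv[v,:,0]>50)&(hsv[v,:,0]<80)&(hsv[v,:,1]>130)&(np.arange(512)>200)&(np.arange(512)<300))[0]
    a,b=ray('w8',r.min()-.5,v,.01),ray('w8',r.max()+.5,v,.01); print(v,r.min(),r.max(),a.round(4),b.round(4),((a+b)/2).round(4),np.linalg.norm(a-b).round(4))
print(plan([.4938,-.4107,.06],np.radians(-4.7)))
E
```

```text
w8 green centre [ 0.4997 -0.4107] size [0.0439 0.056 ] yaw 85.0
w7 green centre [ 0.5426 -0.4147] size [0.1325 0.0596] yaw -4.7
180 234 274 [ 0.4861 -0.4302  0.01  ] [ 0.4896 -0.3902  0.01  ] [ 0.4878 -0.4102  0.01  ] 0.0402
190 234 274 [ 0.4963 -0.4314  0.01  ] [ 0.4999 -0.3909  0.01  ] [ 0.4981 -0.4111  0.01  ] 0.0407
200 234 273 [ 0.5068 -0.4325  0.01  ] [ 0.5103 -0.3925  0.01  ] [ 0.5086 -0.4125  0.01  ] 0.0402
206 234 273 [ 0.5132 -0.4332  0.01  ] [ 0.5168 -0.393   0.01  ] [ 0.515  -0.4131  0.01  ] 0.0404
tool R [[0.0, -0.996, 0.087], [-0.0, 0.087, 0.996], [-1.0, -0.0, -0.0]] shift cm [8.93 0.01 0.08] roll opts (z->+y, z->-y) [ -0.3 179.7]
[8.92833535 0.01163995 0.08210659]
```

>>> carry_out --rows '[{"x": 0,"y": 0,"z": 0.05,"roll": 0,"grip": 0.45},{"x": 4,"y": 0,"z": 0.05,"roll": 0,"grip": 0.45},{"x": 8,"y": 0,"z": 0.05,"roll": 0,"grip": 0.45},{"x": 10,"y": 0,"z": 0.05,"roll": 0,"grip": 0.45},{"x": 11.8,"y": 0,"z": 0.05,"roll": 0,"grip": 0.45},{"x": 12.4,"y": 0,"z": 0.05,"roll": 0,"grip": 0.45},{"x": 12.8,"y": 0,"z": 0.05,"roll": 0,"grip": 0.45},{"x": 12.8,"y": 0,"z": 0.05,"roll": 0,"grip": 0.45},{"x": 12.8,"y": 0,"z": 0.05,"roll": 0,"grip": 0.45}]'

```text
t: 19.65
tool_pos: [0.4945, -0.4113, 0.0217]
orientation: [-2.23, 1.57, -0.746]
force: [-0.2, -0.7, 0.1]
gripper_width: 0.0467
```

>>> carry_out --rows '[{"x": 0,"y": 0,"z": 0,"roll": 0,"grip": 1},{"x": 0,"y": 0,"z": 0,"roll": 0,"grip": 1},{"x": 0,"y": 0,"z": 0,"roll": 0,"grip": 1}]'

```text
t: 19.95
tool_pos: [0.4947, -0.4115, 0.0222]
orientation: [-2.195, 1.569, -0.711]
force: [-0.4, 1.2, 5.8]
gripper_width: 0.0381
```

>>> carry_out --rows '[{"x": -0.5,"y": 0,"z": 0,"roll": 0,"grip": 1},{"x": -2,"y": 0,"z": 0,"roll": 0,"grip": 1},{"x": -5,"y": 0,"z": 0,"roll": 0,"grip": 1},{"x": -8,"y": 0,"z": 0,"roll": 0,"grip": 1},{"x": -11,"y": 0,"z": 0,"roll": 0,"grip": 1},{"x": -12,"y": 0,"z": 0,"roll": 0,"grip": 1},{"x": -12,"y": 0,"z": 0,"roll": 0,"grip": 1}]'

```text
t: 20.65
tool_pos: [0.4947, -0.4115, 0.1424]
orientation: [-2.221, 1.568, -0.737]
force: [0.8, -0.2, -1.0]
gripper_width: 0.0381
```

```bash
python3 - <<'E'
from h import *
im,_,_=snap('wrist','w9'); o=get_obs(); R=Ro.from_euler('xyz',o['orientation']).as_matrix(); print(o['t'],o['tool_pos'],o['gripper_width'],o['force'])
P=cloud('w9'); hsv=cv2.cvtColor(im,cv2.COLOR_RGB2HSV)
m=(hsv[...,0]>50)&(hsv[...,0]<80)&(hsv[...,1]>130)
Q=(P-o['tool_pos'])@R
for v in range(216,338,6):
    k=m[v]&(Q[v][:,0]<.05)
    if k.sum()>3: print(v,k.sum(),np.median(Q[v][k],0).round(4))
k=m&(Q[...,0]<.03)&(Q[...,1]<.008)&(Q[...,1]>-.06)&(Q[...,0]>0)
A=np.c_[Q[k][:,1],Q[k][:,2],np.ones(k.sum())]; c=np.linalg.lstsq(A,Q[k][:,0],rcond=None)[0]; print(c,np.degrees(c[:2]))
plan(b2w([-.215,0,.060]),YAW)
E
```

```text
20.7 [ 0.49407263 -0.41097854  0.14073141] 0.038148314080718934 [ 0.81266572  0.18056558 -3.26305665]
228 72 [ 0.0153  0.0137 -0.0005]
234 74 [ 0.011   0.0123 -0.0005]
240 71 [ 0.011   0.0087 -0.001 ]
246 70 [ 0.0111  0.005  -0.0005]
252 70 [ 0.0112  0.0013 -0.0007]
258 46 [ 0.0111 -0.0024 -0.0007]
264 44 [ 0.0112 -0.0063 -0.0007]
270 45 [ 0.011  -0.0101 -0.0076]
276 46 [ 0.0113 -0.0142 -0.0077]
282 47 [ 0.0112 -0.0181 -0.0075]
288 46 [ 0.0113 -0.0223 -0.0005]
294 76 [ 0.0118 -0.0268 -0.0007]
300 78 [ 0.0115 -0.0308 -0.0007]
306 81 [ 0.0112 -0.0348 -0.0005]
312 92 [ 0.0111 -0.0391 -0.0007]
318 90 [ 0.0112 -0.0436 -0.0007]
324 89 [ 0.0113 -0.0482 -0.0011]
330 88 [ 0.0113 -0.0528 -0.0008]
336 31 [ 0.0111 -0.0572 -0.0011]
[-5.53239820e-03  4.58298289e-06  1.13420626e-02] [-3.16983067e-01  2.62585577e-04]
tool R [[0.0, -0.996, 0.087], [-0.0, 0.087, 0.996], [-1.0, -0.0, -0.0]] shift cm [ 8.05  9.93 43.74] roll opts (z->+y, z->-y) [   6.5 -173.5]
```

View pics/w9.png

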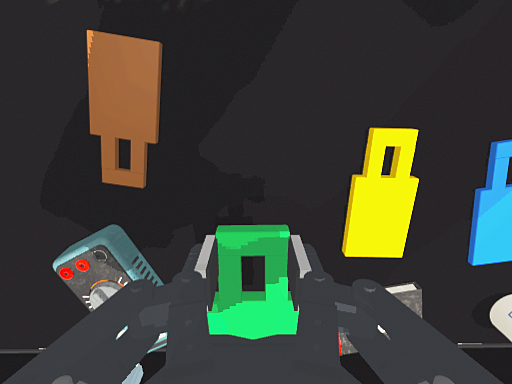

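>>> carry_out --rows '[{"x": 0,"y": 3,"z": 4,"roll": 2,"grip": 1},{"x": 0,"y": 6,"z": 8,"roll": 4,"grip": 1},{"x": 0,"y": 9,"z": 12,"roll": 6.5,"grip": 1},{"x": 0,"y": 11,"z": 16,"roll": 6.5,"grip": 1},{"x": 0,"y": 11,"z": 21,"roll": 6.5,"grip": 1},{"x": 0,"y": 11,"z": 26,"roll": 6.5,"grip": 1},{"x": 1,"y": 11,"z": 31,"roll": 6.5,"grip": 1},{"x": 3,"y": 11,"z": 36,"roll": 6.5,"grip": 1},{"x": 6,"y": 11,"z": 40,"roll": 6.5,"grip": 1},{"x": 8,"y": 11,"z": 43,"roll": 6.5,"grip": 1},{"x": 8,"y": 11,"z": 43.7,"roll": 6.5,"grip": 1},{"x": 8,"y": 11,"z": 43.7,"roll": 6.5,"grip": 1},{"x": 8,"y": 11,"z": 43.7,"roll": 6.5,"grip": 1},{"x": 8,"y": 11,"z": 43.7,"roll": 6.5,"grip": 1}]'

```text
t: 22.1
tool_pos: [0.4227, 0.0329, 0.0611]
orientation: [-1.857, 1.57, -0.488]
force: [0.8, -0.1, -1.5]
gripper_width: 0.038
```

```bash
python3 - <<'E'
from h import *
o=get_obs(); print(o['t'],o['tool_pos'],w2b(o['tool_pos']),o['force'])
plan(b2w([-.0825,-.0002,.0427]),YAW)
E
```

```text
22.1 [0.4227477  0.03293813 0.06114409] [-0.22527139 -0.00252444  0.06114409] [ 0.76659212 -0.05801628 -1.47399276]
tool R [[0.001, -0.98, 0.201], [-0.0, 0.201, 0.98], [-1.0, -0.001, -0.0]] shift cm [  1.85 -14.28   0.25] roll opts (z->+y, z->-y) [-1.000e-01  1.799e+02]
```

>>> carry_out --rows '[{"x": 0.8,"y": 0,"z": 0.25,"roll": 0,"grip": 1},{"x": 1.6,"y": 0,"z": 0.25,"roll": 0,"grip": 1},{"x": 1.8,"y": -1.5,"z": 0.25,"roll": 0,"grip": 1},{"x": 1.8,"y": -3,"z": 0.25,"roll": 0,"grip": 1},{"x": 1.8,"y": -4.5,"z": 0.25,"roll": 0,"grip": 1},{"x": 1.8,"y": -6,"z": 0.25,"roll": 0,"grip": 1},{"x": 1.8,"y": -6.5,"z": 0.25,"roll": 0,"grip": 1},{"x": 1.8,"y": -6.5,"z": 0.25,"roll": 0,"grip": 1}]'

```text
t: 22.9
tool_pos: [0.4553, 0.0248, 0.0333]
orientation: [1.694, 1.51, 3.065]
force: [-82.1, 10.2, 1.0]
gripper_width: 0.0382
```

```bash
python3 - <<'E'
from h import *
o=get_obs(); print(o['t'],o['tool_pos'],w2b(o['tool_pos']),o['force'])
im,_,_=snap('wrist','w10'); im2,_,_=snap('scene','s10')
cv2.imwrite('pics/s10c.png',cv2.resize(im2[130:225,190:300,::-1],None,fx=6,fy=6,interpolation=cv2.INTER_CUBIC))
E
```

```text
22.9 [0.45527747 0.02481479 0.03325588] [-0.19177513 -0.00399931  0.03325588] [-82.11993872  10.21125743   1.0018036 ]
```

View pics/w10.png

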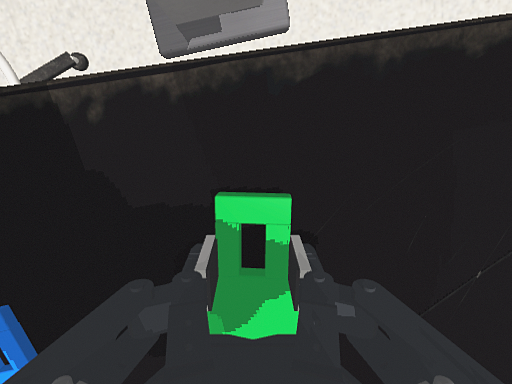

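View pics/s10c.png

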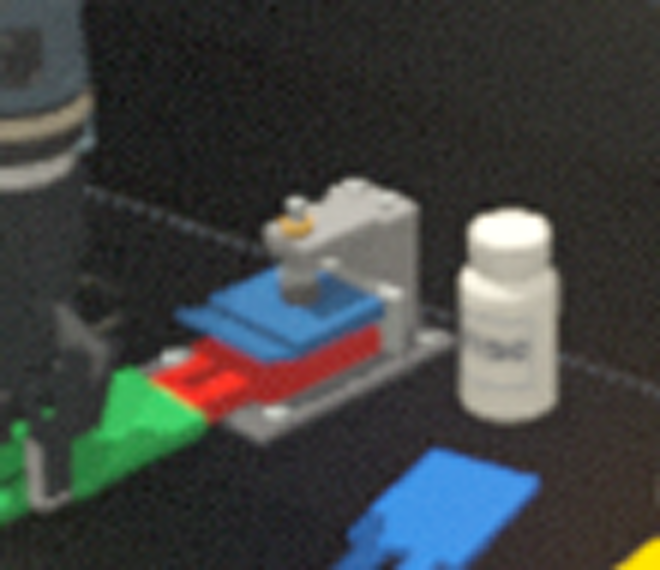

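The green nose caught the red tab's end (82 N on the wrist, below the limit): the arm was still settling when I read its height. Back off at once.

>>> carry_out --rows '[{"x": 0,"y": 3,"z": 0,"roll": 0,"grip": 1},{"x": 0,"y": 6,"z": 0,"roll": 0,"grip": 1},{"x": -1,"y": 7,"z": 0,"roll": 0,"grip": 1},{"x": -3,"y": 7,"z": 0,"roll": 0,"grip": 1},{"x": -3,"y": 7,"z": 0,"roll": 0,"grip": 1},{"x": -3,"y": 7,"z": 0,"roll": 0,"grip": 1},{"x": -3,"y": 7,"z": 0,"roll": 0,"grip": 1},{"x": -3,"y": 7,"z": 0,"roll": 0,"grip": 1}]'

```text
t: 23.8
tool_pos: [0.4182, 0.0373, 0.0723]
orientation: [1.97, 1.57, -2.943]
force: [-0.1, 0.4, -0.4]
gripper_width: 0.0378
```

```bash
cat > g.py <<'E'
from h import *
import sys
t=sys.argv[1]
im,_,_=snap('wrist',t); o=get_obs(); R=Ro.from_euler('xyz',o['orientation']).as_matrix(); print(o['t'],o['tool_pos'],w2b(o['tool_pos']),o['gripper_width'],o['force'])
P=cloud(t); hsv=cv2.cvtColor(im,cv2.COLOR_RGB2HSV)
m=(hsv[...,0]>50)&(hsv[...,0]<80)&(hsv[...,1]>130)
Q=(P-o['tool_pos'])@R
for v in range(180,338,6):
    k=m[v]&(Q[v][:,0]<.05)
    if k.sum()>3: print(v,k.sum(),np.median(Q[v][k],0).round(4))
k=m&(Q[...,0]<.03)&(Q[...,1]<.008)&(Q[...,1]>-.06)&(Q[...,0]>0)
A=np.c_[Q[k][:,1],Q[k][:,2],np.ones(k.sum())]; c=np.linalg.lstsq(A,Q[k][:,0],rcond=None)[0]; print(c,np.degrees(c[:2]))
E
python3 g.py w11; python3 -c "
from h import *
im2,_,_=snap('scene','s11')
cv2.imwrite('pics/s11c.png',cv2.resize(im2[130:225,190:300,::-1],None,fx=6,fy=6,interpolation=cv2.INTER_CUBIC))"
```

```text
23.85 [0.41806386 0.03726851 0.07227466] [-0.23072454  0.00078519  0.07227466] 0.03798271371300803 [-0.08823656 -0.30737171 -1.50380529]
198 77 [ 0.013   0.0331 -0.0002]
204 77 [ 0.0126  0.0299 -0.0002]
210 76 [ 0.0123  0.0267 -0.0001]
216 76 [ 0.0122  0.0234 -0.0001]
222 75 [ 0.0118  0.0202 -0.0002]
228 51 [ 0.0118  0.0167 -0.007 ]
234 49 [ 0.0116  0.0133 -0.007 ]
240 48 [ 0.0109  0.0102 -0.0036]
246 46 [ 0.0108  0.0067 -0.    ]
252 47 [0.0107 0.0031 0.0066]
258 47 [ 0.0102 -0.0003  0.0066]
264 47 [ 0.0101 -0.004  -0.0068]
270 70 [ 0.0106 -0.0081 -0.0001]
276 70 [ 0.01   -0.0115 -0.0001]
282 71 [ 0.0091 -0.0148 -0.0004]
288 74 [ 0.0088 -0.0186 -0.0002]
294 76 [ 0.0089 -0.0226 -0.0002]
300 78 [ 0.0086 -0.0264 -0.0002]
306 81 [ 0.0079 -0.03    0.0001]
312 92 [ 0.0078 -0.0341 -0.    ]
318 90 [ 0.0074 -0.0379 -0.0002]
324 89 [ 0.0074 -0.0422 -0.0005]
330 88 [ 0.0068 -0.046  -0.0002]
336 31 [ 0.0064 -0.0501 -0.0005]
[ 0.0824462  -0.07486238  0.01070416] [ 4.72381913 -4.28929863]
```

View pics/s11c.png

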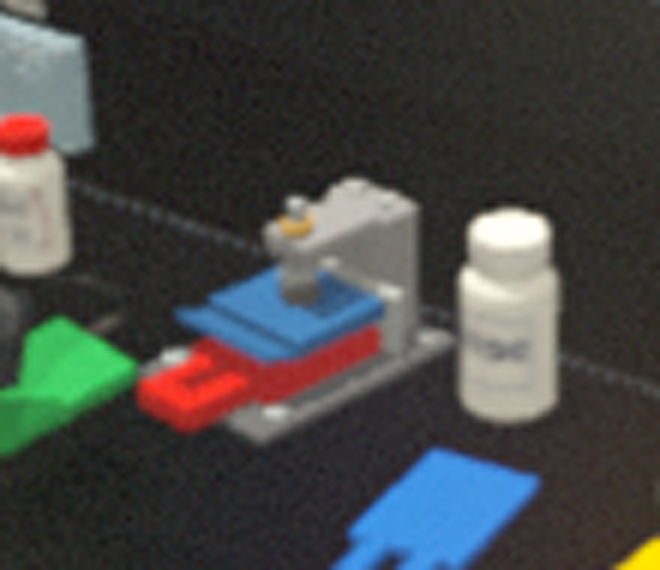

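View pics/w11.png

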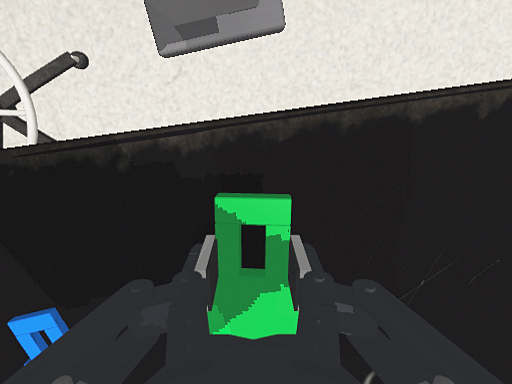

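```bash
python3 - <<'E'
from h import *
for u,v in((250,118),(250,135),(250,200)): print(ray('w11',u,v,0).round(3), cloud('w11')[v,u].round(3))
plan(b2w([-.215,0,.026]),YAW)
E
```

```text
[0.35  0.049 0.   ] [ 0.35   0.049 -0.003]
[0.361 0.047 0.   ] [ 0.361  0.047 -0.001]
[0.407 0.037 0.   ] [0.386 0.042 0.06 ]
tool R [[-0.001, -0.98, 0.199], [-0.0, 0.199, 0.98], [-1.0, 0.001, -0.0]] shift cm [ 4.63 -1.58 -0.08] roll opts (z->+y, z->-y) [ -0. 180.]
```

>>> carry_out --rows '[{"x": 1.5,"y": -0.5,"z": -0.08,"roll": 0,"grip": 1},{"x": 3,"y": -1,"z": -0.08,"roll": 0,"grip": 1},{"x": 4,"y": -1,"z": -0.08,"roll": 0,"grip": 1},{"x": 4.6,"y": -1,"z": -0.08,"roll": 0,"grip": 1},{"x": 4.9,"y": -1,"z": -0.08,"roll": 0,"grip": 1},{"x": 4.9,"y": -1,"z": -0.08,"roll": 0,"grip": 1},{"x": 4.9,"y": -1,"z": -0.08,"roll": 0,"grip": 1}]'

```text
t: 24.6
tool_pos: [0.4279, 0.0347, 0.0241]
orientation: [-1.53, 1.57, -0.16]
force: [1.2, 0.2, -1.4]
gripper_width: 0.0382
```

>>> carry_out --rows '[{"x": 0,"y": 0,"z": 0,"roll": 0,"grip": 0.45},{"x": 0,"y": 0,"z": 0,"roll": 0,"grip": 0.4},{"x": 0,"y": 0,"z": 0,"roll": 0,"grip": 0.4},{"x": -1.5,"y": 0,"z": 0,"roll": 0,"grip": 0.4},{"x": -3,"y": 1,"z": 0,"roll": 0,"grip": 0.4},{"x": -3,"y": 2,"z": 0,"roll": 0,"grip": 0.4},{"x": -3,"y": 2,"z": 0,"roll": 0,"grip": 0.4},{"x": -3,"y": 2,"z": 0,"roll": 0,"grip": 0.4}]'

```text
t: 25.4
tool_pos: [0.408, 0.0386, 0.0535]
orientation: [2.896, 1.571, -2.017]
force: [0.5, 0.1, 0.3]
gripper_width: 0.0513
```

```bash
python3 - <<'E'
from h import *
im,_,_=snap('wrist','w12'); o=get_obs();print(o['t'],o['tool_pos'],w2b(o['tool_pos']),o['force'])
hsv=cv2.cvtColor(im,cv2.COLOR_RGB2HSV); P=cloud('w12')
for v in range(180,330,10):
    r=np.where((hsv[v,:,0]>50)&(hsv[v,:,0]<80)&(hsv[v,:,1]>130)&(abs(np.arange(512)-252)<70))[0]
    if len(r)<4: continue
    a,b=w2b(ray('w12',r.min()-.5,v,.01)),w2b(ray('w12',r.max()+.5,v,.01)); print(v,r.min(),r.max(),a.round(4),b.round(4),np.median(P[v,r,2]).round(4))
E
```

```text
25.45 [0.40817884 0.03859961 0.05342204] [-2.40676501e-01  1.18820359e-04  5.34220372e-02] [ 0.54445068  0.03443771 -0.10695235]
210 224 282 [-0.2552 -0.0185  0.01  ] [-0.2552  0.0191  0.01  ] 0.0026
220 223 283 [-0.2483 -0.0194  0.01  ] [-0.2483  0.02    0.01  ] 0.0093
230 223 283 [-0.2412 -0.0196  0.01  ] [-0.2411  0.0202  0.01  ] 0.0095
240 223 282 [-0.2339 -0.0199  0.01  ] [-0.2338  0.0198  0.01  ] 0.0094
250 223 282 [-0.2264 -0.0202  0.01  ] [-0.2263  0.0201  0.01  ] 0.0097
260 224 281 [-0.2187 -0.0197  0.01  ] [-0.2187  0.0197  0.01  ] 0.0095
270 211 294 [-0.2108 -0.029   0.01  ] [-0.2108  0.0289  0.01  ] 0.0057
280 210 294 [-0.2027 -0.03    0.01  ] [-0.2027  0.0293  0.01  ] 0.0095
290 210 294 [-0.1944 -0.0305  0.01  ] [-0.1943  0.0297  0.01  ] 0.0094
300 210 293 [-0.1858 -0.0309  0.01  ] [-0.1858  0.0293  0.01  ] 0.0095
310 211 292 [-0.177  -0.0306  0.01  ] [-0.177  0.029  0.01 ] 0.0095
320 211 291 [-0.168 -0.031  0.01 ] [-0.1679  0.0287  0.01  ] 0.0095
```

View pics/w12.png

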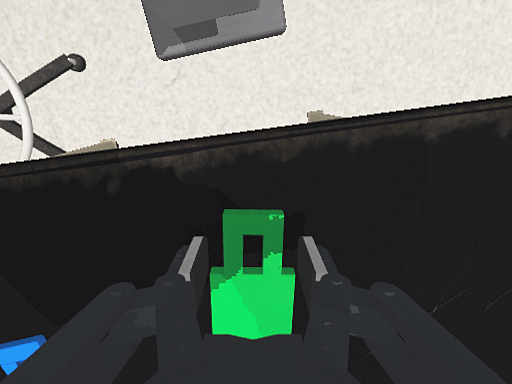

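>>> carry_out --rows '[{"x": 1,"y": -0.2,"z": 0,"roll": 0,"grip": 0.42},{"x": 2,"y": -0.2,"z": 0,"roll": 0,"grip": 0.45},{"x": 2.8,"y": -0.2,"z": 0,"roll": 0,"grip": 0.45},{"x": 3.2,"y": -0.2,"z": 0,"roll": 0,"grip": 0.45},{"x": 3.4,"y": -0.2,"z": 0,"roll": 0,"grip": 0.45},{"x": 3.4,"y": -0.2,"z": 0,"roll": 0,"grip": 0.45},{"x": 3.4,"y": -0.2,"z": 0,"roll": 0,"grip": 0.45},{"x": 3.4,"y": -0.2,"z": 0,"roll": 0,"grip": 0.45}]'

```text
t: 26.25
tool_pos: [0.4102, 0.0382, 0.0198]
orientation: [-1.744, 1.571, -0.374]
force: [-0.7, 0.1, -0.4]
gripper_width: 0.0468
```

>>> carry_out --rows '[{"x": 0,"y": 0,"z": 0,"roll": 0,"grip": 1},{"x": 0,"y": 0,"z": 0,"roll": 0,"grip": 1},{"x": 0,"y": 0,"z": 0,"roll": 0,"grip": 1},{"x": 0,"y": 0,"z": 0,"roll": 0,"grip": 1}]'

```text
t: 26.65
tool_pos: [0.4111, 0.0384, 0.0208]
orientation: [-1.159, 1.569, 0.211]
force: [-2.4, 0.3, 15.7]
gripper_width: 0.0382
```

>>> carry_out --rows '[{"x": -0.5,"y": 0,"z": 0,"roll": 0,"grip": 1},{"x": -2,"y": 0,"z": 0,"roll": 0,"grip": 1},{"x": -3.5,"y": 0,"z": 0,"roll": 0,"grip": 1},{"x": -3.5,"y": 0,"z": 0,"roll": 0,"grip": 1},{"x": -3.5,"y": 0,"z": 0,"roll": 0,"grip": 1},{"x": -3.5,"y": 0,"z": 0,"roll": 0,"grip": 1},{"x": -3.5,"y": 0,"z": 0,"roll": 0,"grip": 1}]'

```text
t: 27.35
tool_pos: [0.4096, 0.0381, 0.0541]
orientation: [1.935, 1.569, -2.978]
force: [-0.9, -0.9, -1.6]
gripper_width: 0.0382
```

```bash
python3 g.py w13 | awk 'NR<3||NR%3==0||/\[.*\] \[/'; python3 -c "
from h import *
plan(b2w([-.0825,-.0003,.0425]),YAW)"
```

```text
27.4 [0.4096988  0.03815793 0.05421848] [-2.39098994e-01 -1.09671915e-05  5.42184840e-02] 0.038282128813412995 [-1.02922993 -0.04446785 -1.92485676]
228 72 [ 0.0175  0.0143 -0.0002]
234 75 [0.0117 0.0136 0.0001]
252 70 [ 0.0115  0.0029 -0.0003]
270 46 [ 0.0116 -0.0085 -0.0002]
288 47 [ 0.0116 -0.0204  0.0066]
306 82 [ 0.0115 -0.0328 -0.0002]
324 89 [ 0.0116 -0.0459 -0.0005]
[-0.00815711  0.0002906   0.01161167] [-0.46736786  0.01664987]
tool R [[-0.001, -0.98, 0.199], [-0.0, 0.199, 0.98], [-1.0, 0.001, -0.0]] shift cm [  1.15 -15.66  -0.03] roll opts (z->+y, z->-y) [   0. -180.]
```

>>> carry_out --rows '[{"x": 0.9,"y": 0,"z": -0.03,"roll": 0,"grip": 1},{"x": 0.9,"y": 0,"z": -0.03,"roll": 0,"grip": 1},{"x": 0.9,"y": -1,"z": -0.03,"roll": 0,"grip": 1},{"x": 0.9,"y": -2,"z": -0.03,"roll": 0,"grip": 1},{"x": 0.9,"y": -2,"z": -0.03,"roll": 0,"grip": 1},{"x": 0.9,"y": -2,"z": -0.03,"roll": 0,"grip": 1}]'

```text
t: 28.0
tool_pos: [0.4302, 0.0338, 0.0458]
orientation: [-3.119, 1.571, -1.75]
force: [-0.4, -0.5, -0.9]
gripper_width: 0.0381
```

```bash
python3 - <<'E'
from h import *
o=get_obs(); print(o['t'],o['tool_pos'],w2b(o['tool_pos']),o['force'])
im2,_,_=snap('scene','s14')
cv2.imwrite('pics/s14c.png',cv2.resize(im2[130:225,190:300,::-1],None,fx=6,fy=6,interpolation=cv2.INTER_CUBIC))
E
```

```text
28.0 [0.43015009 0.03379983 0.04578846] [-2.18189408e-01 -2.04243484e-04  4.57884582e-02] [-0.39796224 -0.45192646 -0.90825491]
```

View pics/s14c.png

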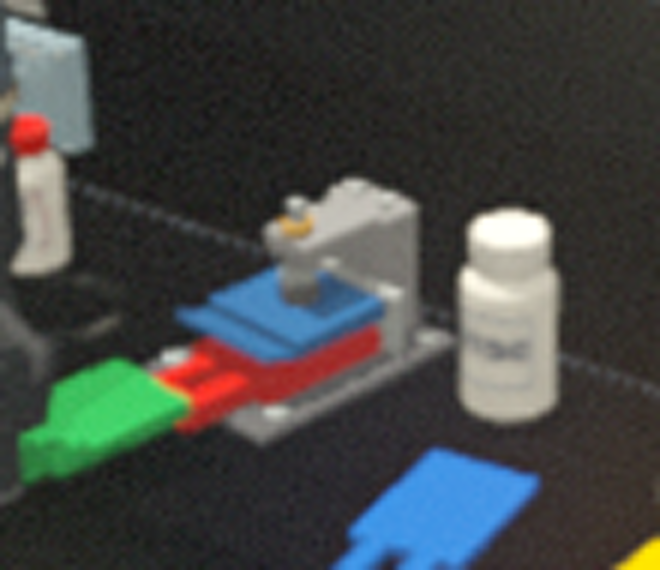

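>>> carry_out --rows '[{"x": 0,"y": -0.4,"z": 0,"roll": 0,"grip": 1},{"x": 0,"y": -0.8,"z": 0,"roll": 0,"grip": 1},{"x": 0,"y": -1.2,"z": 0,"roll": 0,"grip": 1},{"x": 0,"y": -1.2,"z": 0,"roll": 0,"grip": 1}]'

```text
t: 28.45
tool_pos: [0.4423, 0.0315, 0.0459]
orientation: [-1.484, 1.57, -0.114]
force: [1.1, -0.4, -1.2]
gripper_width: 0.0382
```

>>> carry_out --rows '[{"x": 0.05,"y": -0.5,"z": 0,"roll": 0,"grip": 1},{"x": 0.1,"y": -1,"z": 0,"roll": 0,"grip": 1},{"x": 0.15,"y": -1.5,"z": 0,"roll": 0,"grip": 1},{"x": 0.2,"y": -2,"z": 0,"roll": 0,"grip": 1},{"x": 0.2,"y": -2.5,"z": 0,"roll": 0,"grip": 1},{"x": 0.2,"y": -2.5,"z": 0,"roll": 0,"grip": 1},{"x": 0.2,"y": -2.5,"z": 0,"roll": 0,"grip": 1}]'

```text
t: 29.15
tool_pos: [0.4659, 0.0265, 0.0437]
orientation: [2.04, 1.57, -2.874]
force: [-0.1, 1.5, -1.5]
gripper_width: 0.038
```

```bash
python3 - <<'E'
from h import *
o=get_obs(); print(o['t'],o['tool_pos'],w2b(o['tool_pos']),o['force'])
E
```

```text
29.15 [0.46585952 0.02648488 0.04372307] [-0.18173849 -0.00025303  0.04372307] [-0.08003932  1.5173383  -1.5225819 ]
```

>>> carry_out --rows '[{"x": 0.05,"y": -0.5,"z": 0,"roll": 0,"grip": 1},{"x": 0.1,"y": -1,"z": 0,"roll": 0,"grip": 1},{"x": 0.12,"y": -1.5,"z": 0,"roll": 0,"grip": 1},{"x": 0.12,"y": -2,"z": 0,"roll": 0,"grip": 1},{"x": 0.12,"y": -2,"z": 0,"roll": 0,"grip": 1}]'

```text
t: 29.65
tool_pos: [0.4865, 0.0224, 0.0426]
orientation: [-1.505, 1.57, -0.136]
force: [-0.5, 0.5, -1.6]
gripper_width: 0.0383
```

>>> carry_out --rows '[{"x": 0,"y": -0.3,"z": 0,"roll": 0,"grip": 1},{"x": 0,"y": -0.6,"z": 0,"roll": 0,"grip": 1},{"x": 0,"y": -0.9,"z": 0,"roll": 0,"grip": 1},{"x": 0,"y": -0.9,"z": 0,"roll": 0,"grip": 1}]'

```text
t: 30.05
tool_pos: [0.4946, 0.0207, 0.0425]
orientation: [2.234, 1.571, -2.679]
force: [0.2, 0.3, -1.3]
gripper_width: 0.0383
```

>>> carry_out --rows '[{"x": 0,"y": -0.3,"z": 0,"roll": 0,"grip": 1},{"x": 0,"y": -0.6,"z": 0,"roll": 0,"grip": 1},{"x": 0,"y": -0.9,"z": 0,"roll": 0,"grip": 1},{"x": 0,"y": -0.9,"z": 0,"roll": 0,"grip": 1}]'

```text
t: 30.45
tool_pos: [0.5034, 0.0189, 0.0425]
orientation: [2.578, 1.571, -2.335]
force: [-2.3, -0.0, -1.9]
gripper_width: 0.0381
```

```bash
python3 - <<'E'
from h import *
o=get_obs(); print(o['t'],o['tool_pos'],w2b(o['tool_pos']),o['force'])
E
```

```text
30.45 [0.5034164  0.01889877 0.04249326] [-0.14342314 -0.00019921  0.04249326] [-2.28974334 -0.0127899  -1.85110906]
```

>>> carry_out --rows '[{"x": 0,"y": -0.5,"z": 0,"roll": 0,"grip": 1},{"x": 0,"y": -1,"z": 0,"roll": 0,"grip": 1},{"x": 0,"y": -1.5,"z": 0,"roll": 0,"grip": 1},{"x": 0,"y": -2,"z": 0,"roll": 0,"grip": 1},{"x": 0,"y": -2,"z": 0,"roll": 0,"grip": 1}]'

```text
t: 30.95
tool_pos: [0.5241, 0.0148, 0.0427]
orientation: [-1.612, 1.569, -0.242]
force: [0.8, -0.2, -3.7]
gripper_width: 0.0383
```

>>> carry_out --rows '[{"x": 0,"y": -0.5,"z": 0,"roll": 0,"grip": 1},{"x": 0,"y": -1,"z": 0,"roll": 0,"grip": 1},{"x": 0,"y": -1.5,"z": 0,"roll": 0,"grip": 1},{"x": 0,"y": -2,"z": 0,"roll": 0,"grip": 1},{"x": 0,"y": -2.5,"z": 0,"roll": 0,"grip": 1},{"x": 0,"y": -2.8,"z": 0,"roll": 0,"grip": 1},{"x": 0,"y": -2.8,"z": 0,"roll": 0,"grip": 1}]'

```text
t: 31.65
tool_pos: [0.551, 0.0092, 0.0426]
orientation: [-1.665, 1.57, -0.295]
force: [-1.0, -0.2, -4.1]
gripper_width: 0.0384
```

```bash
python3 g.py w15 | awk 'NR<2||NR%4==0||/\[.*\] \[/'
```

```text
31.7 [0.55102199 0.00924476 0.04268284] [-0.09484855 -0.00016838  0.04268284] 0.03839940515300193 [ 0.9616893  -0.63577817 -4.86501735]
240 73 [ 0.0112  0.0102 -0.0004]
264 45 [ 0.0115 -0.0047  0.0068]
288 24 [ 0.0117 -0.0205 -0.0132]
312 29 [ 0.012  -0.0375 -0.0188]
[-0.03196155  0.00926741  0.01156625] [-1.83126176  0.53098361]
```

View pics/w15.png

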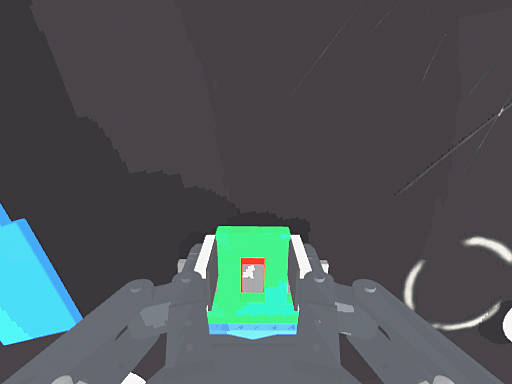

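>>> carry_out --rows '[{"x": 0,"y": -0.3,"z": 0,"roll": 0,"grip": 1},{"x": 0,"y": -0.6,"z": 0,"roll": 0,"grip": 1},{"x": 0,"y": -0.9,"z": 0,"roll": 0,"grip": 1},{"x": 0,"y": -1,"z": 0,"roll": 0,"grip": 1},{"x": 0,"y": -1,"z": 0,"roll": 0,"grip": 1}]'

```text
t: 32.2
tool_pos: [0.5603, 0.0074, 0.0426]
orientation: [-2.037, 1.57, -0.667]
force: [-2.1, 0.2, -5.3]
gripper_width: 0.038
```

>>> carry_out --rows '[{"x": 0,"y": -0.1,"z": 0,"roll": 0,"grip": 1},{"x": 0,"y": -0.2,"z": 0,"roll": 0,"grip": 1},{"x": 0,"y": -0.25,"z": 0,"roll": 0,"grip": 1},{"x": 0,"y": -0.25,"z": 0,"roll": 0,"grip": 1}]'

```text
t: 32.6
tool_pos: [0.5625, 0.0069, 0.0426]
orientation: [2.763, 1.571, -2.15]
force: [-3.6, 1.1, -5.1]
gripper_width: 0.0381
```

```bash
python3 - <<'E'
from h import *
o=get_obs(); print(o['t'],o['tool_pos'],w2b(o['tool_pos']),o['force'])
E
```

```text
32.6 [0.56247796 0.00689309 0.04256804] [-0.08315372 -0.00018889  0.04256804] [-3.63977961  1.05828978 -5.10049639]
```

>>> carry_out --rows '[{"x": 0,"y": -0.06,"z": 0,"roll": 0,"grip": 1},{"x": 0,"y": -0.12,"z": 0,"roll": 0,"grip": 1},{"x": 0,"y": -0.12,"z": 0,"roll": 0,"grip": 1}]'

```text
t: 32.9
tool_pos: [0.5629, 0.0068, 0.0424]
orientation: [1.65, 1.569, 3.02]
force: [-5.0, 1.4, -4.1]
gripper_width: 0.0384
```

>>> carry_out --rows '[{"x": 0,"y": -0.06,"z": 0,"roll": 0,"grip": 1},{"x": 0,"y": -0.12,"z": 0,"roll": 0,"grip": 1},{"x": 0,"y": -0.12,"z": 0,"roll": 0,"grip": 1}]'

```text
t: 33.2
tool_pos: [0.563, 0.0067, 0.042]
orientation: [1.644, 1.567, 3.014]
force: [-9.7, 2.7, -3.3]
gripper_width: 0.0381
```

```bash
python3 - <<'E'
from h import *
o=get_obs(); print(o['t'],o['tool_pos'],w2b(o['tool_pos']),o['force'])
E
```

```text
33.2 [0.56295048 0.00671219 0.04204163] [-0.08265461 -0.00027195  0.04204163] [-9.72619127  2.65675573 -3.32599376]
```

>>> carry_out --rows '[{"x": 0.05,"y": 0,"z": 0,"roll": 0,"grip": 1},{"x": 0.05,"y": 0,"z": 0,"roll": 0,"grip": 0.4},{"x": 0.05,"y": 0,"z": 0,"roll": 0,"grip": 0.35},{"x": 0.05,"y": 0.1,"z": 0,"roll": 0,"grip": 0.35},{"x": -1,"y": 0.2,"z": 0,"roll": 0,"grip": 0.35},{"x": -4,"y": 0.5,"z": 0,"roll": 0,"grip": 0.35},{"x": -8,"y": 3,"z": 0,"roll": 0,"grip": 0.35},{"x": -12,"y": 7,"z": 0,"roll": 0,"grip": 0.3},{"x": -13,"y": 8,"z": 0,"roll": 0,"grip": 0.3},{"x": -13,"y": 8,"z": 0,"roll": 0,"grip": 0.3},{"x": -13,"y": 8,"z": 0,"roll": 0,"grip": 0.3},{"x": -13,"y": 8,"z": 0,"roll": 0,"grip": 0.3}]'

```text
t: 34.4
tool_pos: [0.487, 0.0223, 0.1721]
orientation: [2.534, 1.571, -2.379]
force: [0.4, 0.2, -1.1]
gripper_width: 0.0594
```

```bash
python3 - <<'E'
from h import *
o=get_obs(); print(o['t'],o['tool_pos'],w2b(o['tool_pos']),o['force'])
im,_,_=snap('wrist','w16'); im2,_,_=snap('scene','s16')
cv2.imwrite('pics/w16c.png',cv2.resize(im[180:300,175:330,::-1],None,fx=5,fy=5,interpolation=cv2.INTER_CUBIC))
cv2.imwrite('pics/s16c.png',cv2.resize(im2[130:225,190:300,::-1],None,fx=6,fy=6,interpolation=cv2.INTER_CUBIC))
E
```

```text
34.4 [0.48695136 0.02225829 0.17206892] [-0.16022742 -0.00018973  0.17206892] [ 0.37377906  0.2257086  -1.09546772]
```

View pics/w16c.png

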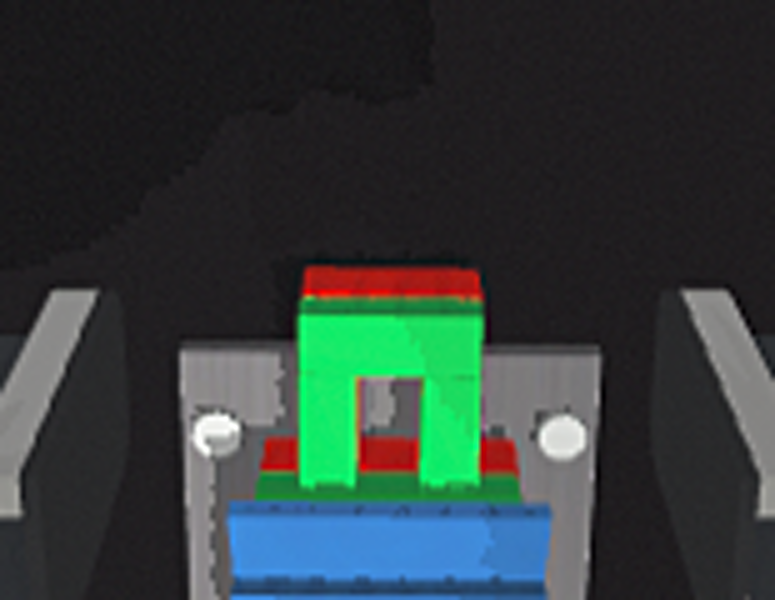

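View pics/s16c.png

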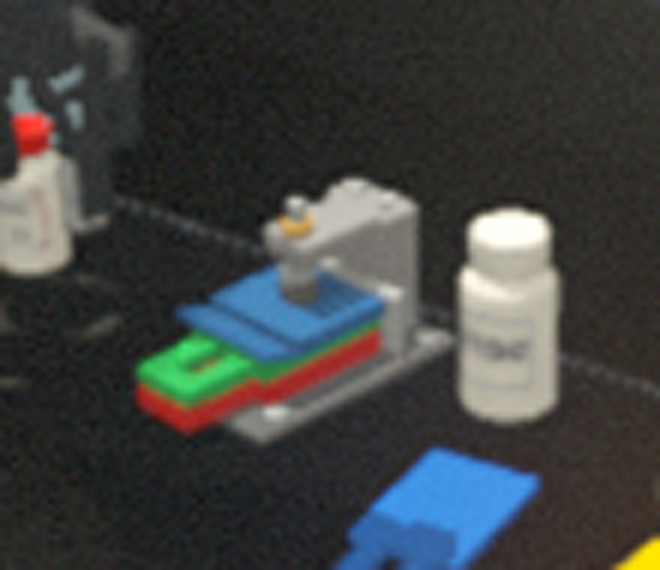

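```bash
python3 - <<'E'
from h import *
f=lambda u,v,z: w2b(ray('w16',175+(u+.5)/5-.5,180+(v+.5)/5-.5,z)).round(4)
for n,v,z in(('g top',314,.03),('g bot',298,.02),('r top',298,.02),('r bot',267,.006),('bed',347,.006)): print(n,f(303,v,z),f(481,v,z))
im,d,T,K=load('w16'); hsv=cv2.cvtColor(im,cv2.COLOR_RGB2HSV)
for u in(240,250,260,268): print(u,[(v,int(hsv[v,u,0]),int(hsv[v,u,2])) for v in range(231,246)])
P=w2b(cloud('w16')); k=(hsv[...,0]>98)&(hsv[...,0]<125)&(hsv[...,1]>130)&(abs(P[...,1])<.03)&(P[...,0]<-.01)&(P[...,0]>-.033); 
print('foot top',k.sum(),np.median(P[...,2][k]) if k.any() else None)
# top/scene cam
for t,p in(('s16',1),('top1',0)):
    if t=='top1': snap('top','top1')
    P=w2b(cloud(t)); im=load(t)[0]; hsv=cv2.cvtColor(im,cv2.COLOR_RGB2HSV)
    m=(hsv[...,0]>98)&(hsv[...,0]<125)&(hsv[...,1]>130)&(abs(P[...,1])<.033)&(P[...,0]>-.031)&(P[...,0]<.028)&(P[...,2]>.02)&(P[...,2]<.06)
    print(t,m.sum(),np.median(P[...,2][m]))
E
```

```text
g top [-0.0977 -0.0188  0.03  ] [-0.0977  0.0191  0.03  ]
g bot [-0.0962 -0.0194  0.02  ] [-0.0962  0.0198  0.02  ]
r top [-0.0962 -0.0194  0.02  ] [-0.0962  0.0198  0.02  ]
r bot [-0.0968 -0.0202  0.006 ] [-0.0967  0.0207  0.006 ]
bed [-0.076  -0.0206  0.006 ] [-0.076   0.0211  0.006 ]
240 [(231, 110, 25), (232, 96, 20), (233, 2, 123), (234, 2, 167), (235, 1, 169), (236, 1, 173), (237, 0, 166), (238, 1, 243), (239, 13, 172), (240, 61, 131), (241, 72, 134), (242, 70, 123), (243, 71, 229), (244, 72, 241), (245, 72, 237)]
250 [(231, 110, 27), (232, 98, 24), (233, 0, 83), (234, 1, 170), (235, 2, 178), (236, 1, 175), (237, 0, 176), (238, 1, 229), (239, 16, 143), (240, 67, 133), (241, 72, 134), (242, 70, 117), (243, 70, 226), (244, 72, 242), (245, 72, 238)]
260 [(231, 98, 26), (232, 93, 22), (233, 179, 82), (234, 0, 162), (235, 2, 170), (236, 1, 167), (237, 1, 170), (238, 179, 202), (239, 20, 124), (240, 68, 128), (241, 71, 129), (242, 69, 117), (243, 69, 196), (244, 70, 225), (245, 71, 223)]
268 [(231, 120, 25), (232, 90, 24), (233, 174, 47), (234, 1, 164), (235, 2, 173), (236, 1, 168), (237, 1, 169), (238, 1, 186), (239, 9, 136), (240, 60, 124), (241, 72, 131), (242, 69, 117), (243, 70, 192), (244, 70, 226), (245, 70, 223)]
foot top 993 0.039398808697534426
s16 122 0.03969594518895786
top1 193 0.03922927101400586
```

A 1-px sliver of red top shows in front of the green (238 vs 239 rows), so red may be ~1 mm short. A gentle nudge on both tab ends with the fingertips will make sure both are home.

>>> carry_out --rows '[{"x": 4,"y": 0,"z": 0,"roll": 0,"grip": 0.7},{"x": 8,"y": 0,"z": 0,"roll": 0,"grip": 0.7},{"x": 11,"y": 0,"z": 0,"roll": 0,"grip": 0.7},{"x": 13,"y": 0,"z": 0,"roll": 0,"grip": 0.7},{"x": 14.1,"y": 0,"z": 0,"roll": 0,"grip": 0.7},{"x": 14.1,"y": -1,"z": 0,"roll": 0,"grip": 0.7},{"x": 14.1,"y": -2,"z": 0,"roll": 0,"grip": 0.7},{"x": 14.1,"y": -3,"z": 0,"roll": 0,"grip": 0.7},{"x": 14.1,"y": -3.5,"z": 0,"roll": 0,"grip": 0.7},{"x": 14.1,"y": -3.5,"z": 0,"roll": 0,"grip": 0.7},{"x": 14.1,"y": -3.5,"z": 0,"roll": 0,"grip": 0.7}]'

```text
t: 35.65
tool_pos: [0.5207, 0.0154, 0.0319]
orientation: [-2.03, 1.571, -0.66]
force: [-0.7, 0.1, -0.7]
gripper_width: 0.0254
```

```bash
python3 - <<'E'
from h import *
o=get_obs(); print(o['t'],o['tool_pos'],w2b(o['tool_pos']),o['force'],o['gripper_width'])
im,_,_=snap('wrist','w17')
E
```

```text
35.65 [0.52074328 0.01535093 0.03185161] [-0.12573678 -0.00022139  0.03185161] [-0.67335965  0.12949505 -0.7172194 ] 0.025418027278563526
```

View pics/w17.png

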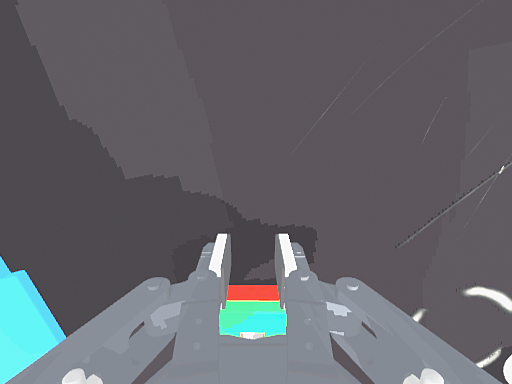

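>>> carry_out --rows '[{"x": 0,"y": -0.3,"z": 0,"roll": 0,"grip": 0.7},{"x": 0,"y": -0.6,"z": 0,"roll": 0,"grip": 0.7},{"x": 0,"y": -0.9,"z": 0,"roll": 0,"grip": 0.7},{"x": 0,"y": -1.2,"z": 0,"roll": 0,"grip": 0.7},{"x": 0,"y": -1.3,"z": 0,"roll": 0,"grip": 0.7},{"x": 0,"y": -1.4,"z": 0,"roll": 0,"grip": 0.7}]'

```text
t: 36.3
tool_pos: [0.5345, 0.0126, 0.0316]
orientation: [2.229, 1.571, -2.684]
force: [0.0, 0.3, -0.3]
gripper_width: 0.0255
```

>>> carry_out --rows '[{"x": 0,"y": -0.1,"z": 0,"roll": 0,"grip": 0.7},{"x": 0,"y": -0.2,"z": 0,"roll": 0,"grip": 0.7},{"x": 0,"y": -0.2,"z": 0,"roll": 0,"grip": 0.7}]'

```text
t: 36.6
tool_pos: [0.5365, 0.0122, 0.0316]
orientation: [-2.304, 1.571, -0.934]
force: [0.2, 0.7, 0.1]
gripper_width: 0.0254
```

>>> carry_out --rows '[{"x": 0,"y": -0.1,"z": 0,"roll": 0,"grip": 0.7},{"x": 0,"y": -0.2,"z": 0,"roll": 0,"grip": 0.7},{"x": 0,"y": -0.2,"z": 0,"roll": 0,"grip": 0.7}]'

```text
t: 36.9
tool_pos: [0.5374, 0.0119, 0.0315]
orientation: [1.656, 1.569, 3.026]
force: [-3.9, 1.2, 3.8]
gripper_width: 0.0255
```

>>> carry_out --rows '[{"x": 0,"y": -0.1,"z": 0,"roll": 0,"grip": 0.7},{"x": 0,"y": -0.2,"z": 0,"roll": 0,"grip": 0.7},{"x": 0,"y": -0.2,"z": 0,"roll": 0,"grip": 0.7}]'

```text
t: 37.2
tool_pos: [0.5376, 0.0118, 0.0313]
orientation: [1.628, 1.566, 2.999]
force: [-11.6, 2.9, 9.8]
gripper_width: 0.0254
```

>>> carry_out --rows '[{"x": 0,"y": -0.1,"z": 0,"roll": 0,"grip": 0.7},{"x": 0,"y": -0.15,"z": 0,"roll": 0,"grip": 0.7},{"x": 0,"y": -0.15,"z": 0,"roll": 0,"grip": 0.7}]'

```text
t: 37.5
tool_pos: [0.5376, 0.0117, 0.0312]
orientation: [1.628, 1.563, 2.999]
force: [-16.3, 4.2, 12.9]
gripper_width: 0.0256
```

>>> carry_out --rows '[{"x": 0,"y": 0.5,"z": 0,"roll": 0,"grip": 0.7},{"x": 0,"y": 1.5,"z": 0,"roll": 0,"grip": 0.7},{"x": -2,"y": 4,"z": 0,"roll": 0,"grip": 0.7},{"x": -6,"y": 5.5,"z": 0,"roll": 0,"grip": 0.3},{"x": -10,"y": 5.5,"z": 0,"roll": 0,"grip": 0.3},{"x": -14,"y": 5.5,"z": 0,"roll": 0,"grip": 0.3},{"x": -14,"y": 5.5,"z": 0,"roll": 0,"grip": 0.3},{"x": -14,"y": 5.5,"z": 0,"roll": 0,"grip": 0.3},{"x": -14,"y": 5.5,"z": 0,"roll": 0,"grip": 0.3}]'

```text
t: 38.4
tool_pos: [0.4873, 0.0221, 0.1708]
orientation: [2.009, 1.57, -2.904]
force: [0.1, -0.8, -0.9]
gripper_width: 0.0595
```

```bash
python3 - <<'E'
from h import *
o=get_obs(); print(o['t'],o['tool_pos'],w2b(o['tool_pos']),o['force'])
im,_,_=snap('wrist','w18'); im2,_,_=snap('scene','s18'); snap('top','top2')
cv2.imwrite('pics/w18c.png',cv2.resize(im[180:300,175:330,::-1],None,fx=5,fy=5,interpolation=cv2.INTER_CUBIC))
cv2.imwrite('pics/s18c.png',im2[:,:,::-1])
hsv=cv2.cvtColor(im,cv2.COLOR_RGB2HSV)
for u in(240,250,260,268): print(u,[(v,int(hsv[v,u,0]),int(hsv[v,u,2])) for v in range(231,246)])
E
```

```text
38.4 [0.48730506 0.02205805 0.17079943] [-0.15984091 -0.00031544  0.17079943] [ 0.10073282 -0.75494668 -0.89904657]
240 [(231, 135, 24), (232, 102, 28), (233, 171, 41), (234, 1, 164), (235, 2, 178), (236, 2, 175), (237, 1, 178), (238, 0, 185), (239, 7, 215), (240, 36, 131), (241, 71, 133), (242, 70, 125), (243, 70, 200), (244, 71, 240), (245, 72, 239)]
250 [(231, 140, 34), (232, 97, 28), (233, 174, 41), (234, 1, 166), (235, 1, 178), (236, 1, 176), (237, 1, 181), (238, 0, 178), (239, 6, 201), (240, 38, 127), (241, 73, 136), (242, 71, 127), (243, 69, 193), (244, 70, 239), (245, 72, 239)]
260 [(231, 90, 25), (232, 99, 24), (233, 178, 41), (234, 1, 163), (235, 2, 172), (236, 1, 168), (237, 0, 170), (238, 1, 171), (239, 3, 183), (240, 42, 123), (241, 72, 132), (242, 71, 124), (243, 70, 165), (244, 70, 219), (245, 70, 223)]
268 [(231, 30, 25), (232, 90, 19), (233, 95, 30), (234, 0, 164), (235, 2, 174), (236, 1, 169), (237, 1, 171), (238, 1, 169), (239, 4, 230), (240, 28, 128), (241, 73, 132), (242, 71, 124), (243, 70, 152), (244, 70, 214), (245, 71, 224)]
```

View pics/w18c.png

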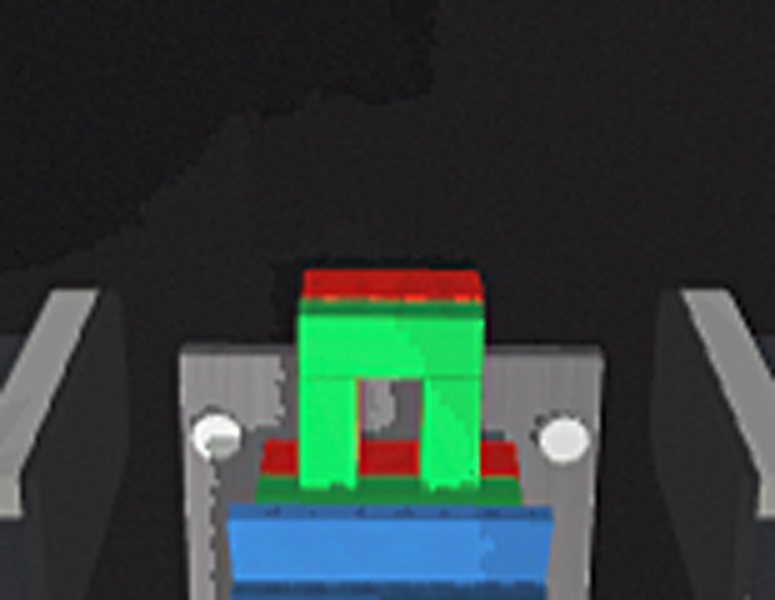

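View pics/s18c.png

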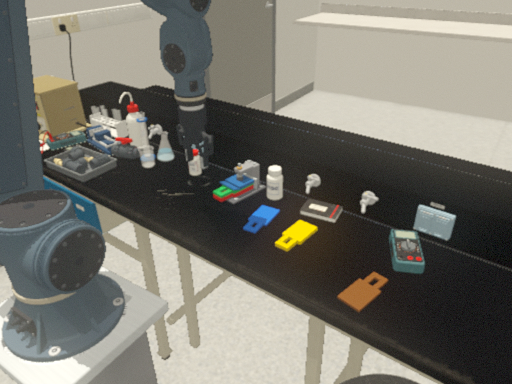

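```bash
python3 - <<'E'
from h import *
a=load('top0')[0].astype(int); b=load('top2')[0].astype(int)
for n,(x0,y0,x1,y1) in dict(white=(240,135,262,162),redcap=(152,140,170,160),note=(282,138,316,168)).items(): print(n,np.abs(a-b)[y0:y1,x0:x1].mean().round(1))
o=get_obs(); print(o['t'],o['force'])
finish_job()
E
```

```text
white 3.0
redcap 40.6
note 2.7
38.55 [ 0.47270468  0.06298937 -0.25022976]
the job is handed in; nothing more can be done
```

I slid the red (14 mm) and green (10 mm) plates in under the foot, red below and green on top. Both were pushed up against the backstop, everything was let go, and the job was handed in at 38.6 s.

- **Choice of plates:** touching the foot's top and then the bench put the foot top at 39.1 mm. That makes the gap about 23.1 mm, so a 24 mm stack should lift the foot about 0.9 mm. Overhead depth agreed: the foot top rose from 38.3 to 39.2 mm.
- **Last checks:** the tabs are centred on the bed to within about 0.5 mm and look square. Both plates stopped against the backstop, and I finished with a 16 N push on the tab ends. At the front, the two tab ends line up to within about 1 mm.
- **What went wrong:**
  - My first grasp of green closed just above the plate.
  - On the first try at inserting green, its nose hit the end of the red tab. The wrist force reached about 82 N, under the 120 N limit, and green slipped in the grip. I laid it on the bench, gripped it again and inserted it with at most about 10 N.
- **Bystanders:** the white bottle and notebook look unchanged in the before-and-after top pictures. That comparison showed a large difference at the red-capped bottle. I think the arm was in the way there, because the bottle shows in the same place in the scene picture, but I did not measure it separately.

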